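# Clamp a half wheel in the raclette holder with its ratchet lever

## Robot

A 6-joint arm with a two-finger parallel gripper is mounted at the origin on a cart in front of the work surface, level with it; the furniture and walls round the work are solid. World frame = base frame: x ahead of the robot, y to its left, z up, the work surface at z = 0. Lengths are in m, angles in rad, forces in N, time in s.
With the tool pointing down it reaches from about 0.4 to 0.825 m from the base axis. Payload 7 kg.
Tool frame: the origin (TCP) lies between the finger pads; the fingertips stand 11 mm ahead of it and the grasp point (between the pads) lies 8 mm behind it (arm.tips_ahead is the distance from the TCP to the fingertips, in m); z points along the fingers, x is the direction in which the jaws open and shut, and the axes are right-handed (so a half turn about z gives the same grasp; the last joint's range is limited). The gripper opens to 88 mm and grips with 3 to 60 N. Pads are 19 mm wide; open, the fingers measure 130 mm over their backs; the gripper's body (78 mm by 193 mm) begins 47 mm behind the grasp point.
Start: joints at [-0.933, 0.359, 0.012, 0, -1.224, -0.288], TCP at [0.231, -0.634, 0.238] pointing down, gripper open.
Joint ranges: [-3.07, 3.07], [-1.43, 2.12], [-1.02, 1.25], [-3.03, 1.67], [-3.05, -0], [-3.03, 3.03]. Speed limits (rad/s): [2.39, 2.39, 3.01, 3.14, 3.14, 3.14].

## Interface

Orientations are given as [roll, pitch, yaw] about the fixed x, y, z axes, in that order (R = Rz(yaw) Ry(pitch) Rx(roll)).
In Python, from station import arm, optics, finder gives the robot as it stands. The module is installed in compiled form; this text tells all that it offers.
- The arm moves only by the tool apply_moves, never from a script. Its argument "increments" is one flat list of numbers, 6 for each row, row after row: the shift along the world's x, y, z in m, then the turn, a rotation vector about the world's x, y, z in rad. In form: [tx, ty, tz, rx, ry, rz, tx, ty, tz, rx, ry, rz, ...]. A call has 1 to 20 rows; each row shifts and turns the pose as measured when the row begins; what a row does not reach is not made up. A row lasts 1/12 s, in which the tool goes at most 41.7 mm and 7.16 degrees, less where a joint would pass 70% of its speed; a pose out of reach is approached as far as the arm can. A call with a gripper value outside its range is refused whole. "hand" is the closure, from 0 (fully open) to 1 (shut), set as the call begins (left out, the last holds). The fingers move at their own pace and stop on an object; "force" is the grip in N (left out, the last holds). Time passes only in rows, so rows that do not move let the fingers close. It gives the time, the measured TCP pose, the force and the opening at its end, in the units of the state.
- arm.get_state(): the state, without advancing time (a new reading comes with each control period).
- optics.grab_frame(name): name is "scene" or "side" or "wrist"; returns the picture (480x640x3 uint8, red, green, blue); there is no depth.
- optics.camera_model(name): a dict with "fx", "fy", "cx", "cy" (pixels), "world_to_cam" (4x4, takes a point from world to camera coordinates); the wrist camera has in their place "T_tool_cam" (4x4, takes a point from camera to tool coordinates, whose origin is the TCP and whose axes are the tool frame's). Camera axes: x right, y up, looking along -z (the intrinsics and any distortion apply to the point x, -y, -z); pixel columns grow to the right and rows downward; lengths in m; the calibration is good to about 2 mm. A picture is of the moment at which its call begins: read the wrist's pose just before it. camera_model takes no time and is no camera call.
- arm.job_done(): hands the job in, once; it reports no verdict.
Trained networks look in the newest picture that a camera, given by its name, has taken for a name from the list of things; names that differ only in an ending like _2 or _b are one class to them, and where a whole thing is asked for, a point or a joint stands for the part that bears it (a point fixed in the world has none). Each returns a list of dicts, best first, with "conf" (0 to 1); they miss things now and then, are a little off and sometimes report something else, mostly with a low value. They report only what shows in the picture. A call takes as long as a camera call.
- finder.find_in(camera, name): "box" ([left, top, right, bottom] in pixels, round what is visible of it).
- finder.landmark_of(camera, name): "point" ([column, row] in pixels: a listed point, or the origin of a listed thing).
The state is a dict: "t": time; "q": joint angles; "qd": joint speeds; "joint_efforts": joint torques, N m; "eef_pos": TCP position; "ee_rot": TCP orientation; "force": force on the tool from outside, world axes, zero at the start; "moment": the same for the moment, N m; "width": finger opening in m.
Only numpy, scipy, OpenCV 4.12 (cv2) and the standard library are available. Lean on these libraries where they do the work, as an engineer would, in place of code of your own. Each camera call takes 0.05 s, during which the arm holds its last target. There are 200 camera calls.

## Task

Take the half wheel of cheese out of its wooden stand and set it, cut face still up, on the two rods of the raclette clamp, between the jaw and the sprung pad. Then swing the clamp's ratchet lever to and fro until the jaw has closed and holds the cheese firmly: once the lever turns stiff give it about one notch more, no further, or the cheese is crushed. Leave the lever swung back at its rest; work the jaw only with the lever, never strain the lever against its end stops, and leave the other goods where they stand.

Things in the scene. Friction and masses are not known exactly. Their poses are not given: they have to be found in the camera images.
- half_wheel: the half wheel of cheese to be clamped: half a disc of radius 73 mm, 36 mm thick, 0.3 kg, standing on its rind with the flat cut face up. Use cheese for its pose.
- cheese (a point): middle of the half wheel. At the start z is up (cut face 37 mm above this point, lowest rind 37 mm below), x runs along the 146 mm length of the cut face, y through the 36 mm thickness. It sits in the stand 49 mm above the counter. Grasp it from above across its thickness, in the upper 26 mm, which clears the stand's rails and the clamp's jaw and pad.
- stand: fixed wooden stand holding the half wheel, 158 x 66 mm; origin under its middle, x along its slot, which is 39 mm wide between two rails 41 mm high.
- clamp: the raclette clamp, a fixed tool with a steel base 150 x 258 mm; origin on the counter below seat, z up. At +y the white-faced moving jaw, then the ratchet head. At -y a grey fence with a sprung white pad, top 66 mm high, its face between y = -25 and -56 mm, as last bolted; that is not measured.
- seat (a point): where cheese lies when the half wheel stands on the two rods, between open jaw and pad, 57 mm above the counter; axes as clamp. The rods run along y, 40 mm either side. The half wheel's thickness goes along this y, its length along x. Let go, it stands by itself, leaning 5 to 15 degrees until clamped, 7 mm or more from the pad, 22 mm from the open jaw.
- jaw: the moving jaw, 60 mm wide, top 66 mm high, face at y = +40 mm when open; its bracket and rack begin at y = +46 mm, up to 75 mm high. Its frame is the clamp's while open and moves to the clamp's -y as it closes, 4.4 mm a notch. It pushes the cheese along the rods to the pad, then squeezes the pad's spring: about 28 N more each notch. The ratchet holds it; it cannot go back.
- lever (a joint): ratchet lever, rad: 0 at the rest stop, leaning 0.70 rad from upright to the clamp's +y (away from the cheese); grows to the far stop at 1.43 as the knob swings over the top to -y: the tightening stroke. On the way back it clicks freely. A notch is 0.314 rad; a stroke from under 0.06 to 1.38 makes four; a notch not completed is lost on the way back. It stays where it is left.
- shaft (a point): axis of the lever and its toothed wheel, along the clamp's x: at y = +97 mm, z = +51 mm in the clamp's frame; axes as clamp.
- knob (a point): centre of the black ball knob, 26 mm across, on the lever's 9 mm bar: 120 mm from the shaft, at x = -27 mm in the clamp's frame. Straddle or pinch it from above, fingers closing along the clamp's y. Swinging free takes 1 to 2 N here; with F newtons on the cheese 0.12 F more. Firm is F over 20 N; over 85 N crushes the cheese. Never push over 25 N.
- drum_0: small white drum-shaped cheese, 63 mm wide, 72 mm high, bystander; origin under its middle
- drum_1: small white drum-shaped cheese, 63 mm wide, 72 mm high, bystander; origin under its middle
- drum_2: small white drum-shaped cheese, 63 mm wide, 72 mm high, bystander; origin under its middle
- brick_0: grey ash-coated goat cheese, a blunt pyramid 60 mm wide, 53 mm high, bystander; origin under its middle

How it is judged:
On the way, in this order (a step that is already met when the one before it is completed fails the run):
1. the half wheel stands on the rods of the clamp, cut face up, let go, not yet clamped (x of cheese in the frame of seat between -0.025 and 0.025 m and y of cheese in the frame of seat between -0.065 and 0.022 m and z of cheese in the frame of seat between -0.008 and 0.008 m and angle between the x axis of cheese and the x axis of seat, either way round below 0.2 rad and angle between cheese's own z axis and vertical below 0.4 rad and contact force between the fingers and half_wheel below 0.2 N and contact force between jaw and half_wheel below 10 N), for 0.3 s.
2. the jaw presses the half wheel with more than 20 N (contact force between jaw and half_wheel above 20 N and value of joint lever below 0.3 rad), for 0.2 s.
At the end, for the whole second after the job is handed in: The half wheel rests on the rods cut face up (within 8 mm in height and 0.2 rad of upright and square, within 25 mm along the rods' spacing), pressed by the jaw with 20 to 85 N, and the lever is within 0.25 rad of its rest stop (x of cheese in the frame of seat between -0.025 and 0.025 m and y of cheese in the frame of seat between -0.065 and 0.022 m and z of cheese in the frame of seat between -0.008 and 0.008 m and angle between cheese's own z axis and vertical below 0.2 rad and angle between the x axis of cheese and the x axis of seat, either way round below 0.2 rad and contact force between jaw and half_wheel between 20 and 85 N and value of joint lever below 0.25 rad and linear speed of half_wheel below 0.02 m/s); the robot touches nothing.
It fails at once if the jaw presses the cheese with more than 85 N (contact force between jaw and half_wheel above 85 N).
It fails at once if the robot pushes the jaw itself with more than 8 N (contact force between any of the fingers, the arm and jaw above 8 N).
It fails at once if the robot strains the lever with more than 35 N (contact force between any of the fingers, the arm and lever above 35 N).
It fails at once if the half wheel is tipped over (angle between cheese's own z axis and vertical above 0.6 rad).
It fails at once if another thing is moved by more than 25 mm (distance of any of drum_0, drum_1, drum_2, brick_0 from where it was at the start of the episode above 0.025 m).
It also fails if it takes over 72 s, if anything falls off the work surface, if the arm or the gripper's body presses on something with over 40 N, if the wrist force passes 120 N, or if a joint passes its speed limit or range.

## Working session

There is one attempt and no reset: what is moved stays moved. The work goes in short steps, Python scripts to look and compute and a tool call to move; the robot and the scene stay as the last step left them, time stands still between calls to the robot, and variables do not carry over. Pictures are saved under pics/ and viewed, about 8 in all and at most 12, crops included, and the job is handed in when it is done.

Besides the shell and the picture viewer there is one more tool, called after "Emit:" by a JSON object that holds its "name" and its "arguments". apply_moves: Moves the arm, as the interface text tells. Its arguments: {"type":"object","properties":{"increments":{"type":"array"},"hand":{"type":"number"},"force":{"type":"number"}},"required":["increments"]}

```bash
mkdir -p pics; cat > h.py <<'E'
import numpy as np, cv2
from station import arm, optics, finder
from scipy.spatial.transform import Rotation as R
def cam(n, st=None):
    m=optics.camera_model(n); K=np.array([[m['fx'],0,m['cx']],[0,m['fy'],m['cy']],[0,0,1.]])
    if 'world_to_cam' in m: W=np.array(m['world_to_cam'])
    else:
        st=st or arm.get_state(); T=np.eye(4)
        T[:3,:3]=R.from_euler('xyz',st['ee_rot']).as_matrix(); T[:3,3]=st['eef_pos']
        W=np.linalg.inv(T@np.array(m['T_tool_cam']))
    return K,np.diag([1,-1,-1,1.])@W,m
def proj(C,P):
    K,W,_=C; p=(W[:3,:3]@np.atleast_2d(P).T).T+W[:3,3]; p=(K@p.T).T; return p[:,:2]/p[:,2:]
def ray(C,uv):
    K,W,_=C; d=np.linalg.inv(K)@np.array([uv[0],uv[1],1]); Rt=W[:3,:3].T
    return -Rt@W[:3,3], Rt@d
def atz(C,uv,z):
    o,d=ray(C,uv); return o+d*(z-o[2])/d[2]
def tri(rays):
    A=np.zeros((3,3));b=np.zeros(3)
    for o,d in rays:
        d=d/np.linalg.norm(d); M=np.eye(3)-np.outer(d,d); A+=M;b+=M@o
    x=np.linalg.solve(A,b)
    return x,[round(1000*np.linalg.norm(np.cross(d/np.linalg.norm(d),x-o)),1) for o,d in rays]
def save(n,f):
    cv2.imwrite('pics/'+f,cv2.cvtColor(n,cv2.COLOR_RGB2BGR))
E
python3 - <<'E'
from h import *
print(arm.get_state())
Z=dict(cheese=.049,stand=0,clamp=0,seat=.057,jaw=0,shaft=.051,knob=None,drum_0=0,brick_0=0)
for n in ['scene','side','wrist']:
    I=optics.grab_frame(n); save(I,n+'0.png'); C=cam(n)
    print(n,{k:v for k,v in C[2].items() if 'w' not in k and 'T' not in k},'campos',np.round(ray(C,(320,240))[0],3))
    for k,z in Z.items():
        for r in finder.landmark_of(n,k)[:4 if k=='drum_0' else 2]:
            print(' ',k,round(r['conf'],2),np.round(r['point'],1),None if z is None else np.round(atz(C,r['point'],z),3))
E
python3 -c "
import cv2,numpy as np
a=[cv2.imread('pics/%s0.png'%n) for n in ['scene','side']]
" 
```

```text
{'t': 0.0, 'q': array([-9.32893915e-01,  3.59329649e-01,  1.11069461e-02, -3.30722820e-04,
       -1.22409319e+00, -2.88086703e-01]), 'qd': array([-0.00041589,  0.00012032,  0.00106139,  0.00027101,  0.00105631,
        0.00017442]), 'joint_efforts': array([ 8.84177389e-04, -5.82721925e+01,  2.93060660e+01,  6.99704200e+00,
        7.00753473e-03, -1.58020171e-04]), 'eef_pos': array([ 0.23115483, -0.63371267,  0.23668411]), 'ee_rot': array([-3.14145897e+00, -1.54528446e-03,  1.92049932e+00]), 'force': array([ 0.38345862, -0.03553338,  0.07657188]), 'moment': array([-0.02950345,  0.00893975, -0.0375083 ]), 'width': 0.08744698020122203}
scene {'fx': 574.620116985596, 'fy': 574.620116985596, 'cx': 324.6058946720243, 'cy': 238.10297547721643} campos [-0.297  0.684  1.167]
  cheese 0.72 [247.2 332.4] [0.502 0.331 0.049]
  stand 0.95 [241.7 342.2] [0.519 0.342 0.   ]
  clamp 0.61 [438.9 216.4] [ 0.559 -0.383  0.   ]
  seat 0.97 [442.2 201.3] [ 0.561 -0.388  0.057]
  shaft 0.63 [419.7 221.2] [ 0.541 -0.277  0.051]
  knob 0.53 [422.6 201.3] None
  drum_0 0.87 [319.7 279.5] [0.571 0.063 0.   
[... 298 characters left out ...]
56 [272.  346.8] [0.51  0.34  0.049]
  stand 0.97 [271.7 358.6] [0.514 0.339 0.   ]
  clamp 0.65 [387.4 209.1] [ 0.556 -0.406  0.   ]
  seat 0.85 [390.6 201.6] [ 0.534 -0.374  0.057]
  jaw 0.44 [384.9 212.6] [ 0.554 -0.382  0.   ]
  shaft 0.88 [375.4 215.6] [ 0.544 -0.283  0.051]
  knob 0.68 [380.8 191.4] None
  drum_0 0.78 [316.8 284.6] [0.561 0.048 0.   ]
  drum_0 0.78 [311.1 225.4] [ 0.728 -0.186  0.   ]
  drum_0 0.74 [343.2 297.5] [0.471 0.054 0.   ]
  brick_0 0.84 [325.3 208.2] [ 0.74  -0.296  0.   ]
  brick_0 0.75 [372.7 214.1] [ 0.585 -0.352  0.   ]
wrist {'fx': 380.2983921866365, 'fy': 380.2983921866365, 'cx': 328.3088229929938, 'cy': 230.46296513572412} campos [ 0.156 -0.661  0.385]
```

View pics/scene0.png

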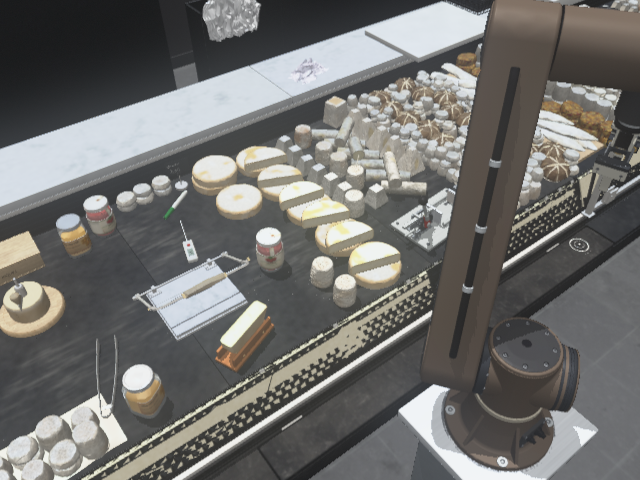

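View pics/side0.png

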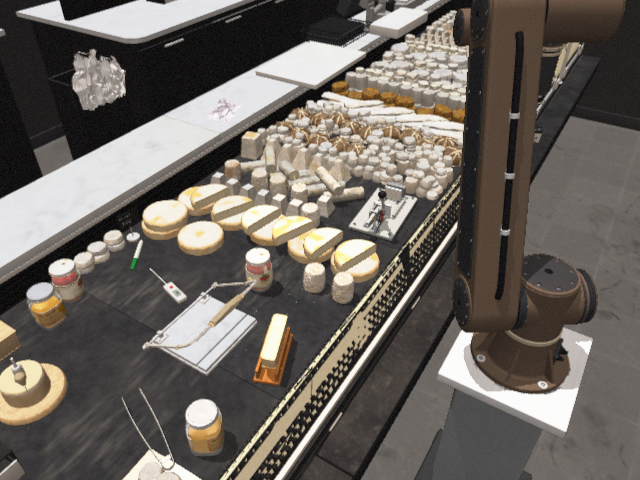

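The scene view shows the half wheel in the orange stand at (245,332) and the clamp at (430,218). In the side view they're at (273,350) and (383,212). Next I'll look at the clamp from above with the wrist camera.

Emit:
{"name": "apply_moves", "arguments": {"increments": [0.021,0.02,0.01,0,0,0,0.021,0.02,0.01,0,0,0,0.021,0.02,0.01,0,0,0,0.021,0.02,0.01,0,0,0,0.021,0.02,0.01,0,0,0,0.021,0.02,0.01,0,0,0,0.021,0.02,0.01,0,0,0,0.021,0.02,0.01,0,0,0,0.021,0.02,0.01,0,0,0,0.021,0.02,0.01,0,0,0,0.021,0.02,0.01,0,0,0,0.021,0.02,0.0,0,0,0,0.021,0.02,0.0,0,0,0,0.021,0.02,0.0,0,0,0,0.021,0.02,0.0,0,0,0,0,0,0,0,0,0]}}

```text
t: 2.83
eef_pos: [0.5566, -0.318, 0.3531]
ee_rot: [3.138, -0.001, 1.915]
force: [-0.8, 0.2, -1.2]
width: 0.0876
```

```bash
cat > look.py <<'E'
import sys
from h import *
Z=dict(cheese=.049,stand=0,clamp=0,seat=.057,shaft=.051,knob=.143,jaw=0,drum_0=0,brick_0=0)
def look(f,names,n='wrist'):
    st=arm.get_state(); I=optics.grab_frame(n); save(I,f); C=cam(n,st)
    print(st['t'],np.round(st['eef_pos'],4),np.round(st['ee_rot'],3),'cam',np.round(ray(C,(0,0))[0],3))
    out={}
    for k in names:
        for r in finder.landmark_of(n,k)[:2]:
            print(' ',k,round(r['conf'],2),np.round(r['point'],1),np.round(atz(C,r['point'],Z[k]),4)); out.setdefault(k,r['point'])
    return C,out
if __name__=='__main__': look(sys.argv[1],sys.argv[2].split(','))
E
python3 look.py w1.png clamp,seat,shaft,knob,jaw,brick_0,drum_0
```

```text
2.8333 [ 0.5566 -0.318   0.3531] [ 3.138e+00 -1.000e-03  1.915e+00] cam [ 0.481 -0.345  0.5  ]
  clamp 0.88 [283.2 157.7] [ 0.5538 -0.381   0.    ]
  clamp 0.59 [281.3 161.7] [ 0.5595 -0.3818  0.    ]
  seat 0.6 [279.1 162.8] [ 0.5526 -0.3796  0.057 ]
  shaft 0.69 [357.4 181.9] [ 0.5438 -0.2856  0.051 ]
  knob 0.82 [422.3 186.7] [ 0.5145 -0.238   0.143 ]
  brick_0 0.79 [316.  302.3] [ 0.7371 -0.2724  0.    ]
  drum_0 0.87 [577.6 270.5] [0.5642 0.0624 0.    ]
  drum_0 0.87 [367.5 320.2] [ 0.7394 -0.1905  0.    ]
```

View pics/w1.png

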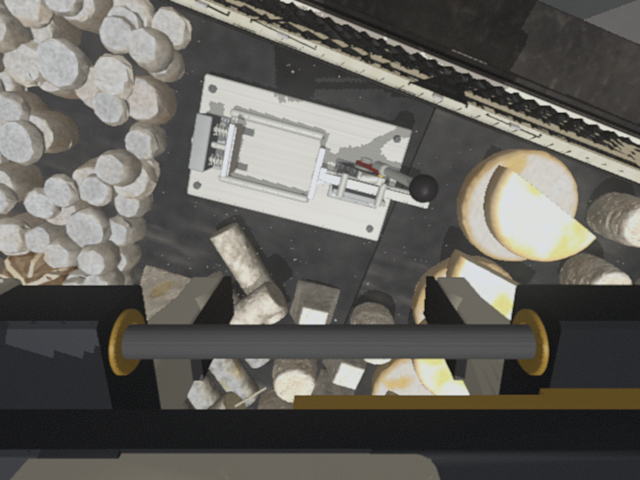

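The wrist picture shows the clamp base with corners near (205,73), (412,123), (378,240) and (188,193). The fence and pad are on the left at (200–230,145), the jaw is at (325,165), and the knob is at (424,188). I'll fit the clamp's pose from these.

```bash
cat > fit.py <<'E'
from h import *
st=arm.get_state(); C=cam('wrist',st)
I=cv2.imread('pics/w1.png')
uv=[(205,73),(412,123),(378,240),(188,193)]
for h in (0,.008,.014):
    P=np.array([atz(C,p,h)[:2] for p in uv]); 
    L=[np.linalg.norm(P[i]-P[(i+1)%4]) for i in range(4)]
    d=(P[1]-P[0])+(P[2]-P[3]); w=(P[2]-P[1])+(P[3]-P[0])
    print(h,np.round(P,4).tolist(),np.round(L,4),'yaw from y',np.arctan2(-d[0],d[1]),'from x',np.arctan2(w[1],w[0]),'mid',P.mean(0))
sh=atz(C,(357.4,181.9),.051); se=atz(C,(279.1,162.8),.057)
print(np.arctan2(-(sh-se)[0],(sh-se)[1]),np.linalg.norm(sh-se))
cv2.imwrite('pics/c1.png',cv2.resize(I[60:260,170:450],None,fx=2.8,fy=2.8,interpolation=cv2.INTER_CUBIC))
E
python3 fit.py
```

```text
0 [[0.4839, -0.5062], [0.4541, -0.2442], [0.6142, -0.2271], [0.6369, -0.4916]] [0.2636 0.161  0.2655 0.1536] yaw from y 0.09950205709792785 from x 0.10063046840788098 mid [ 0.54724441 -0.36728534]
0.008 [[0.4838, -0.5036], [0.4544, -0.2459], [0.612, -0.2291], [0.6343, -0.4893]] [0.2594 0.1584 0.2612 0.1512] yaw from y 0.0995020570979279 from x 0.10063046840788133 mid [ 0.54612664 -0.36698971]
0.014 [[0.4837, -0.5018], [0.4547, -0.2471], [0.6103, -0.2305], [0.6324, -0.4876]] [0.2563 0.1565 0.258  0.1493] yaw from y 0.0995020570979278 from x 0.10063046840788133 mid [ 0.54528831 -0.36676798]
0.0892858637058849 0.09484877305176714
```

View pics/c1.png

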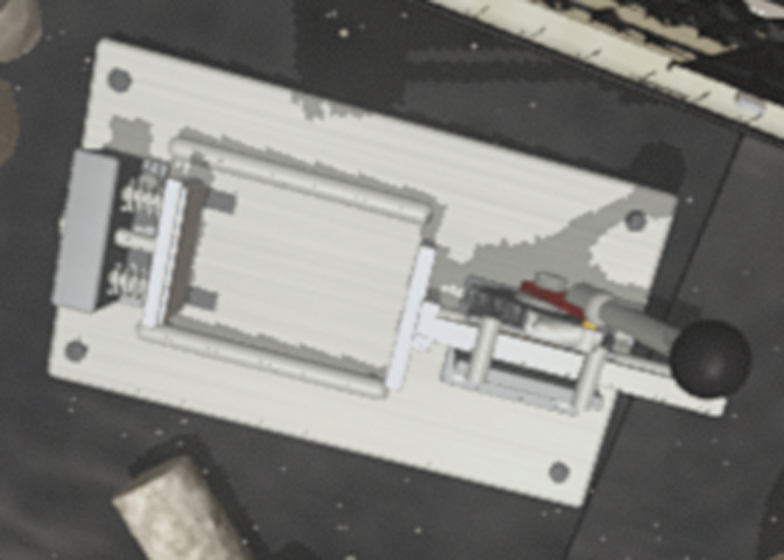

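```bash
cat > fit.py <<'E'
from h import *
from scipy.optimize import least_squares
C=cam('wrist',arm.get_state())
f=lambda p:(p[0]/2.8+170,p[1]/2.8+60)
uv=[f(p) for p in [(100,38),(678,200),(583,507),(48,375)]]
for h in (.006,.010,.014):
    P=np.array([atz(C,p,h)[:2] for p in uv]); 
    L=[np.linalg.norm(P[i]-P[(i+1)%4]) for i in range(4)]
    d=(P[1]-P[0])+(P[2]-P[3]); w=(P[2]-P[1])+(P[3]-P[0])
    print(h,np.round(L,4),'yaw',np.arctan2(-d[0],d[1]),np.arctan2(w[1],w[0]),'mid',P.mean(0))
jf=[atz(C,f(p),.066) for p in [(419,247),(386,388)]]; pf=[atz(C,f(p),.066) for p in [(184,182),(163,327)]]
rod=[[atz(C,f(p),.029) for p in a] for a in ([(175,147),(430,212)],[(145,330),(385,388)])]
for a,b in rod: d=b-a; print('rod yaw',np.arctan2(-d[0],d[1]))
for a,b in (jf,pf): d=b-a; print('face yaw',np.arctan2(d[1],d[0]),np.linalg.norm(d))
yaw=.10
for yaw in (.085,.095,.105):
    x=np.array([np.cos(yaw),np.sin(yaw),0]); y=np.array([-x[1],x[0],0])
    jm=(jf[0]+jf[1])/2; rm=np.mean([a+b for a,b in rod],0)/2
    o=x*(x@((rm+jm)/2))+y*(y@jm-.040)
    print(yaw,'origin',np.round(o,4),'jawx',x@jm-x@o,'rods x',[np.round(x@(p-o),4) for a in rod for p in a],'pad y',[round(y@(p-o),4) for p in pf],
     'shaft',[np.round(k@(atz(C,(357.4,181.9),.051)-o),4) for k in (x,y)],'knob',[np.round(k@(atz(C,(423.6,187.8),.143)-o),4) for k in (x,y)],'seat',[np.round(k@(atz(C,(279.1,162.8),.057)-o),4) for k in (x,y)])
E
python3 fit.py
```

```text
0.006 [0.2628 0.1508 0.2639 0.1529] yaw 0.08198988527853734 0.08614863317315205 mid [ 0.54957146 -0.36575439]
0.01 [0.2607 0.1495 0.2618 0.1517] yaw 0.08198988527853734 0.08614863317315193 mid [ 0.54898701 -0.36561714]
0.014 [0.2586 0.1483 0.2597 0.1504] yaw 0.08198988527853714 0.08614863317315175 mid [ 0.54840256 -0.3654799 ]
rod yaw 0.09553280621448387
rod yaw 0.09582779810193842
face yaw 0.09807709212446579 0.059423041460317294
face yaw 0.1197491758323698 0.05871819765041637
0.085 origin [ 0.549  -0.3821  0.    ] jawx 0.0006151697373106835 rods x [np.float64(-0.0401), np.float64(-0.0413), np.float64(0.04), np.float64(0.0389)] pad y [np.float64(-0.0562), np.float64(-0.0541)] shaft [np.float64(-0.0008), np.float64(0.0928)] knob [np.float64(-0.0251), np.float64(0.1445)] seat [np.float64(-0.0004), np.float64(-0.0018)]
0.095 origin [ 0.5492 -0.3821  0.    ] jawx 0.0008895169397350466 rods x [np.float64(-0.0409), np.float64(-0.041), np.float64(0.0392), np.float64(0.0391)] pad y [np.float64(-0.0559), np.float64(-0.0544)] shaft [np.float64(0.0), np.float64(0.0928)] knob [np.float64(-0.0237), np.float64(0.1448)] seat [np.float64(-0.0005), np.float64(-0.0018)]
0.105 origin [ 0.5493 -0.3821  0.    ] jawx 0.0011637751912068062 rods x [np.float64(-0.0418), np.float64(-0.0407), np.float64(0.0384), np.float64(0.0394)] pad y [np.float64(-0.0555), np.float64(-0.0547)] shaft [np.float64(0.0008), np.float64(0.0929)] knob [np.float64(-0.0224), np.float64(0.145)] seat [np.float64(-0.0007), np.float64(-0.0018)]
```

The clamp origin comes out near (0.549, -0.382) with yaw 0.095. The pad face is at y ≈ -55 mm. The knob sits on a ray that puts the lever at about 0.35 rad, so it's not at its rest. Next I'll go to the cheese.

Emit:
{"name": "apply_moves", "arguments": {"increments": [0,0.036,0,0,0,0,0,0.036,0,0,0,0,0,0.036,0,0,0,0,0,0.036,0,0,0,0,0,0.036,0,0,0,0,0,0.036,0,0,0,0,0,0.036,0,0,0,0,0,0.036,0,0,0,0,0,0.036,0,0,0,0,0,0.036,0,0,0,0,0,0.036,0,0,0,0,0,0.036,0,0,0,0,0,0.036,0,0,0,0,0,0.036,0,0,0,0,0,0.036,0,0,0,0,0,0.036,0,0,0,0,0,0.036,-0.01,0,0,0,0,0.036,-0.01,0,0,0,0,0,-0.01,0,0,0,0,0,0,0,0,0]}}

```text
t: 4.9
eef_pos: [0.5442, 0.3406, 0.3262]
ee_rot: [3.13, -0.002, 1.883]
force: [0.4, -1.0, -0.6]
width: 0.0875
```

```bash
python3 look.py w2.png cheese,stand; python3 -c "
from station import arm; print(arm.get_state()['q'])"
```

```text
4.9 [0.5442 0.3406 0.3262] [ 3.130e+00 -2.000e-03  1.883e+00] cam [0.467 0.315 0.473]
  cheese 0.73 [331.7 137.7] [0.4938 0.3288 0.049 ]
[ 0.86310565  0.25385357  0.06730747  0.0056983  -1.36953311 -2.1238766 ]
```

View pics/w2.png

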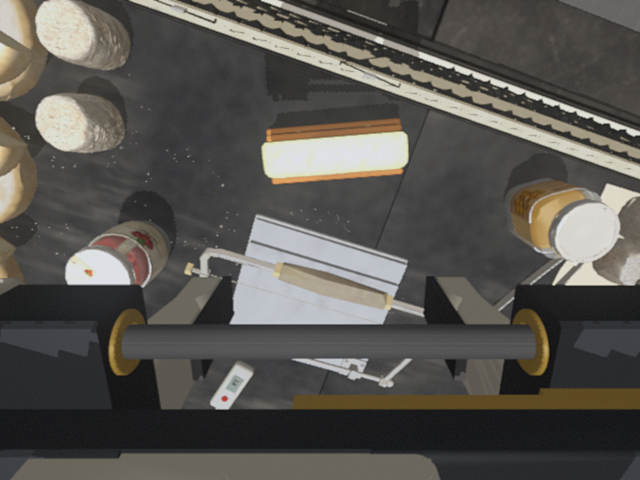

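The cut face shows as the pale rectangle with corners near (263,143), (408,131), (409,167) and (265,181). I'll compute its centre and direction from a colour mask.

```bash
python3 - <<'E'
from h import *
C=cam('wrist',arm.get_state())
I=cv2.imread('pics/w2.png'); hsv=cv2.cvtColor(I,cv2.COLOR_BGR2HSV)
m=((hsv[...,2]>150)&(hsv[...,1]<140)).astype(np.uint8); m[:110]=0;m[200:]=0;m[:,:240]=0;m[:,430:]=0
m=cv2.morphologyEx(m,cv2.MORPH_OPEN,np.ones((5,5)))
c=max(cv2.findContours(m,0,1)[0],key=cv2.contourArea)[:,0]
P=np.array([atz(C,p,.086)[:2] for p in c],np.float32)
(cx,cy),(w,h),a=cv2.minAreaRect(P); print(cx,cy,w,h,a)
b=cv2.boxPoints(((cx,cy),(w,h),a)); e=b[1]-b[0] if np.linalg.norm(b[1]-b[0])>np.linalg.norm(b[2]-b[1]) else b[2]-b[1]
th=np.arctan2(e[1],e[0]); print('long axis dir',th,'mod pi',th%np.pi, 'pix box',cv2.boxPoints(cv2.minAreaRect(c)).tolist())
E
```

```text
0.5093933343887329 0.33503958582878113 0.038853731006383896 0.14693093299865723 22.219058990478516
long axis dir -1.1830003 mod pi 1.9585924 pix box [[260.6940612792969, 141.74781799316406], [406.5202941894531, 130.02964782714844], [409.6262512207031, 168.6818389892578], [263.8000183105469, 180.40000915527344]]
```

Emit:
{"name": "apply_moves", "arguments": {"increments": [-0.003,0,-0.01,0,0,0.12,-0.003,0,-0.01,0,0,0.12,-0.003,0,-0.01,0,0,0.12,-0.003,0,-0.01,0,0,0.12,-0.003,0,-0.01,0,0,0.12,-0.003,0,-0.01,0,0,0.12,-0.003,0,-0.01,0,0,0.12,-0.003,0,-0.01,0,0,0.12,-0.003,0,-0.01,0,0,0.12,-0.003,0,-0.01,0,0,0.12,-0.003,0,-0.01,0,0,0.12,0,0,-0.01,0,0,0.12,0,0,-0.01,0,0,0.12,0,0,-0.01,0,0,0.1,0,0,0,0,0,0,0,0,0,0,0,0], "hand": 0.3, "force": 20}}

```text
t: 6.38
eef_pos: [0.5228, 0.3186, 0.2097]
ee_rot: [3.098, 0.013, -2.688]
force: [0.9, 0.4, 1.0]
width: 0.0614
```

```bash
cat > go.py <<'E'
import sys
from h import *
# remaining move to target x y z yaw (tool down)
t=list(map(float,sys.argv[1:5])); s=arm.get_state()
T=R.from_euler('xyz',[np.pi,0,t[3]]); d=(T*R.from_euler('xyz',s['ee_rot']).inv()).as_rotvec()
print('t',s['t'],'pos',np.round(s['eef_pos'],4),'rot',np.round(s['ee_rot'],3),'w',round(s['width'],4),'F',np.round(s['force'],1),'need',np.round(np.array(t[:3])-s['eef_pos'],4),np.round(d,3),'q6',s['q'][5])
E
python3 go.py .5094 .335 .076 3.529; python3 look.py w3.png cheese
```

```text
t 6.3833 pos [0.5228 0.3186 0.2097] rot [ 3.098  0.013 -2.688] w 0.0614 F [0.9 0.4 1. ] need [-0.0134  0.0164 -0.1337] [-0.045 -0.006 -0.067] q6 -0.37261609691451575
6.3833 [0.5228 0.3186 0.2097] [ 3.098  0.013 -2.688] cam [0.558 0.241 0.354]
```

View pics/w3.png

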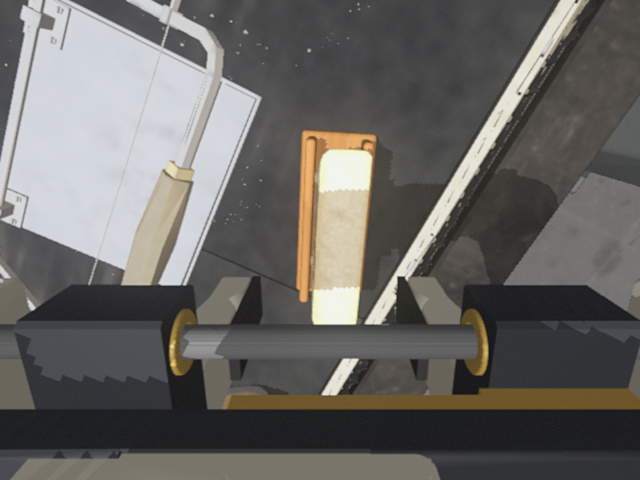

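The cheese's cut face runs from (346,150) down to (336,324), with the fingers either side of it. I'll cross-check the axis from its side edges.

```bash
python3 - <<'E'
from h import *
C=cam('wrist',arm.get_state())
g=lambda u,v:atz(C,(u,v),.086)
a,b,c,d=g(321,155),g(312.5,320),g(372,157),g(358.5,320)
for p,q in((a,b),(c,d)): e=p-q; print(p,q,np.arctan2(e[1],e[0])%np.pi)
far=(g(322,150)+g(371,151))/2; print('far end mid',far)
th=1.9586; u=np.array([np.cos(th),np.sin(th),0]); n=np.array([-u[1],u[0],0])
m=.25*(a+b+c+d); print('offsets n',[round(n@(p-m),4) for p in(a,b,c,d)])
s=u*np.sign(u@(far-m)); cen=m+n*0+s*(s@(far-m)-.073); print('centre',cen)
E
```

```text
[0.54904825 0.28000795 0.086     ] [0.49770366 0.40342464 0.086     ] 1.9650416821515433
[0.51644712 0.26561434 0.086     ] [0.46414242 0.38673113 0.086     ] 1.9784575547310466
far end mid [0.53446636 0.26943043 0.086     ]
offsets n [np.float64(-0.0187), np.float64(-0.0178), np.float64(0.0169), np.float64(0.0196)]
centre [0.50576602 0.33656231 0.086     ]
```

Emit:
{"name": "apply_moves", "arguments": {"increments": [-0.008,0.009,-0.015,-0.023,-0.003,-0.03,-0.008,0.009,-0.015,-0.022,-0.003,-0.03,0,0,-0.015,0,0,0,0,0,-0.015,0,0,0,0,0,0,0,0,0,0,0,0,0,0,0]}}

```text
t: 6.98
eef_pos: [0.5094, 0.3384, 0.1559]
ee_rot: [3.14, 0.012, -2.767]
force: [0.0, 0.3, 0.3]
width: 0.0615
```

```bash
python3 go.py .507 .336 .076 3.536
```

```text
t 6.9833 pos [0.5094 0.3384 0.1559] rot [ 3.14   0.012 -2.767] w 0.0615 F [0.  0.3 0.3] need [-0.0024 -0.0024 -0.0799] [-0.006  0.01   0.02 ] q6 -0.5368017755096636
```

Emit:
{"name": "apply_moves", "arguments": {"increments": [-0.002,-0.002,-0.02,-0.006,0.01,0.02,0,0,-0.02,0,0,0,0,0,-0.02,0,0,0,0,0,-0.014,0,0,0,0,0,0,0,0,0,0,0,0,0,0,0]}}

```text
t: 7.48
eef_pos: [0.5123, 0.3392, 0.0898]
ee_rot: [3.137, 0.013, -2.753]
force: [0.9, 0.2, 0.9]
width: 0.0614
```

```bash
python3 go.py .507 .336 .076 3.536
```

```text
t 7.4833 pos [0.5123 0.3392 0.0898] rot [ 3.137  0.013 -2.753] w 0.0614 F [0.9 0.2 0.9] need [-0.0053 -0.0032 -0.0138] [-0.01   0.01   0.006] q6 -0.5172875604229689
```

Emit:
{"name": "apply_moves", "arguments": {"increments": [-0.004,-0.003,-0.007,-0.01,0.01,0.006,-0.002,-0.001,-0.006,0,0,0,-0.001,0,-0.001,0,0,0,0,0,0,0,0,0]}}

```text
t: 7.82
eef_pos: [0.5068, 0.3365, 0.0795]
ee_rot: [3.14, 0.005, -2.748]
force: [0.7, 0.2, 0.5]
width: 0.0613
```

```bash
python3 go.py .507 .336 .076 3.536
```

```text
t 7.8167 pos [0.5068 0.3365 0.0795] rot [ 3.14   0.005 -2.748] w 0.0613 F [0.7 0.2 0.5] need [ 0.0002 -0.0005 -0.0035] [-0.003  0.004  0.   ] q6 -0.5146495610903514
```

Good alignment. I'll lower the last 3 mm and close.

Emit:
{"name": "apply_moves", "arguments": {"increments": [0,0,-0.003,0,0.004,0,0,0,0,0,0,0]}}

```text
t: 7.98
eef_pos: [0.5069, 0.3369, 0.0771]
ee_rot: [3.138, 0.002, -2.747]
force: [0.8, 0.6, -0.0]
width: 0.0613
```

Emit:
{"name": "apply_moves", "arguments": {"increments": [0,0,0,0,0,0,0,0,0,0,0,0,0,0,0,0,0,0,0,0,0,0,0,0,0,0,0,0,0,0,0,0,0,0,0,0], "hand": 1, "force": 25}}

```text
t: 8.48
eef_pos: [0.5073, 0.3372, 0.0777]
ee_rot: [3.137, 0.003, -2.747]
force: [0.3, -0.7, -1.3]
width: 0.0365
```

Emit:
{"name": "apply_moves", "arguments": {"increments": [0,0,0.01,0,0,0,0,0,0.015,0,0,0,0,0,0.02,0,0,0,0,0,0.02,0,0,0,0,0,0.02,0,0,0,0,0,0.02,0,0,0,0,0,0.02,0,0,0,0,0,0.02,0,0,0,0,0,0.02,0,0,0,0,0,0.02,0,0,0,0,0,0.015,0,0,0,0,0,0,0,0,0]}}

```text
t: 9.48
eef_pos: [0.5013, 0.3315, 0.2886]
ee_rot: [3.141, -0.009, -2.749]
force: [0.0, 1.1, -2.2]
width: 0.0366
```

```bash
python3 go.py .548 -.370 .25 1.666
```

```text
t 9.4833 pos [0.5013 0.3315 0.2886] rot [ 3.141 -0.009 -2.749] w 0.0366 F [ 0.   1.1 -2.2] need [ 0.0467 -0.7015 -0.0386] [-0.006 -0.009 -1.868] q6 -0.511997632745624
```

Emit:
{"name": "apply_moves", "arguments": {"increments": [0.003,-0.02,0,0,0,-0.05,0.003,-0.03,0,0,0,-0.08,0.003,-0.034,0,0,0,-0.09,0.003,-0.034,0,0,0,-0.09,0.003,-0.034,0,0,0,-0.09,0.003,-0.034,0,0,0,-0.09,0.003,-0.034,0,0,0,-0.09,0.003,-0.034,0,0,0,-0.09,0.003,-0.034,0,0,0,-0.09,0.003,-0.034,0,0,0,-0.09,0.003,-0.034,0,0,0,-0.09,0.003,-0.034,0,0,0,-0.09,0.003,-0.034,0,0,0,-0.09,0.002,-0.034,0,0,0,-0.09,0.002,-0.034,0,0,0,-0.09,0.002,-0.034,0,0,0,-0.09,0.002,-0.034,0,0,0,-0.09,0.002,-0.034,0,0,0,-0.09,0.002,-0.03,0,0,0,-0.08,0,-0.02,0,0,0,-0.05]}}

```text
t: 11.15
eef_pos: [0.5335, -0.3379, 0.2706]
ee_rot: [-3.13, -0.034, 1.756]
force: [0.7, 0.1, -2.1]
width: 0.0366
```

```bash
python3 go.py .5503 -.394 .20 1.666
```

```text
t 11.15 pos [ 0.5335 -0.3379  0.2706] rot [-3.13  -0.034  1.756] w 0.0366 F [ 0.7  0.1 -2.1] need [ 0.0168 -0.0561 -0.0706] [-0.032 -0.017 -0.09 ] q6 -1.1067669689910573
```

Emit:
{"name": "apply_moves", "arguments": {"increments": [0.006,-0.02,0,-0.016,-0.009,-0.045,0.006,-0.02,0,-0.016,-0.008,-0.045,0.004,-0.012,-0.01,0,0,0,0,-0.004,-0.02,0,0,0,0,0,-0.02,0,0,0,0,0,-0.01,0,0,0,0,0,0,0,0,0,0,0,0,0,0,0]}}

```text
t: 11.82
eef_pos: [0.5437, -0.3992, 0.1965]
ee_rot: [-3.129, -0.01, 1.656]
force: [0.1, -0.5, -1.3]
width: 0.0363
```

```bash
python3 go.py .5503 -.394 .12 1.666; python3 look.py w4.png shaft,knob,jaw
```

```text
t 11.8167 pos [ 0.5437 -0.3992  0.1965] rot [-3.129 -0.01   1.656] w 0.0363 F [ 0.1 -0.5 -1.3] need [ 0.0066  0.0052 -0.0765] [-0.009 -0.013  0.01 ] q6 -1.1362876777523372
11.8167 [ 0.5437 -0.3992  0.1965] [-3.129 -0.01   1.656] cam [ 0.466 -0.407  0.345]
  shaft 0.81 [471.1 231.8] [ 0.5437 -0.2817  0.051 ]
```

View pics/w4.png

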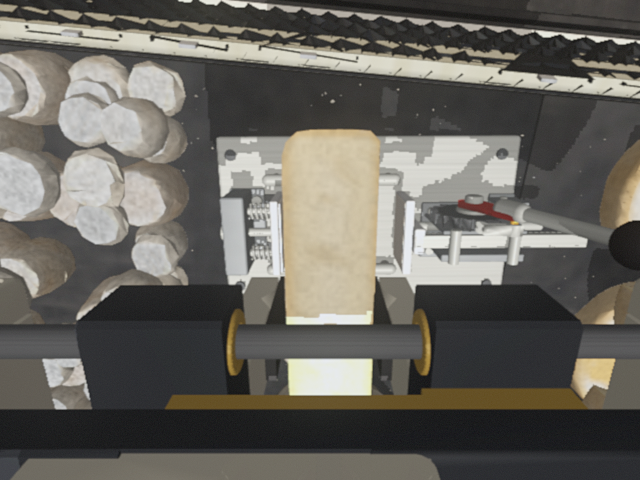

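The view is square to the clamp. The pad face is at about (283,238), the jaw face at (404,238), and the knob centre near (632,245). I'll refine the pose from these.

```bash
python3 - <<'E'
from h import *
C=cam('wrist',arm.get_state()); yaw=.095
x=np.array([np.cos(yaw),np.sin(yaw),0]); y=np.array([-x[1],x[0],0]); o=np.array([.5492,-.3821,0])
for n,p,z in [('jaw',(404,201),.066),('jaw',(403,272),.066),('pad',(284,203),.066),('pad',(282,275),.066),('rodT',(385,181),.029),('rodB',(390,269),.029),('shaft',(471,231.8),.051)]:
    w=atz(C,p,z); print(n,np.round(w,4),'clamp',np.round([x@(w-o),y@(w-o)],4))
for a in (.2,.35,.5,.7):
    w=atz(C,(632,245),.051+.12*np.cos(a))-o; print('knob a',a,np.round([x@w,y@w,.097+.12*np.sin(a)],4))
E
```

```text
jaw [ 0.5221 -0.3433  0.066 ] clamp [-0.0233  0.0412]
jaw [ 0.5795 -0.336   0.066 ] clamp [0.0345 0.0431]
pad [ 0.531  -0.4334  0.066 ] clamp [-0.023  -0.0493]
pad [ 0.5898 -0.432   0.066 ] clamp [ 0.0357 -0.0535]
rodT [ 0.5137 -0.3532  0.029 ] clamp [-0.0326  0.0322]
rodB [ 0.5924 -0.3386  0.029 ] clamp [0.0471 0.0392]
shaft [ 0.546  -0.2817  0.051 ] clamp [0.0063 0.1003]
knob a 0.2 [-0.0218  0.1347  0.1208]
knob a 0.35 [-0.02    0.1388  0.1381]
knob a 0.5 [-0.0174  0.1452  0.1545]
knob a 0.7 [-0.0127  0.1567  0.1743]
```

Emit:
{"name": "apply_moves", "arguments": {"increments": [0.005,0.003,-0.015,-0.009,-0.013,0.005,0.004,0.003,-0.02,0,0,0,0,0,-0.02,0,0,0,0,0,-0.015,0,0,0,0,0,0,0,0,0,0,0,0,0,0,0]}}

```text
t: 12.52
eef_pos: [0.559, -0.3943, 0.1366]
ee_rot: [3.124, 0.011, 1.665]
force: [-0.7, 0.5, -2.8]
width: 0.0366
```

```bash
python3 go.py .553 -.393 .086 1.666
```

```text
t 12.5167 pos [ 0.559  -0.3943  0.1366] rot [3.124 0.011 1.665] w 0.0366 F [-0.7  0.5 -2.8] need [-0.006   0.0013 -0.0506] [0.009 0.019 0.001] q6 -1.1496402816413642
```

Emit:
{"name": "apply_moves", "arguments": {"increments": [-0.005,0.001,-0.015,0.009,0.019,0,-0.001,0,-0.015,0,0,0,-0.001,0,-0.012,0,0,0,0,0,0,0,0,0,0,0,0,0,0,0]}}

```text
t: 12.93
eef_pos: [0.5539, -0.3943, 0.0975]
ee_rot: [3.138, 0.003, 1.666]
force: [-0.2, -0.8, -1.8]
width: 0.0363
```

```bash
python3 go.py .553 -.393 .086 1.666
```

```text
t 12.9333 pos [ 0.5539 -0.3943  0.0975] rot [3.138e+00 3.000e-03 1.666e+00] w 0.0363 F [-0.2 -0.8 -1.8] need [-0.0009  0.0013 -0.0115] [0.002 0.004 0.   ] q6 -1.1437385791332144
```

Emit:
{"name": "apply_moves", "arguments": {"increments": [0,0,-0.005,0,0,0,0,0,-0.004,0,0,0,0,0,0,0,0,0]}}

```text
t: 13.18
eef_pos: [0.5545, -0.3948, 0.0891]
ee_rot: [3.137, 0.003, 1.666]
force: [0.1, 0.4, -2.7]
width: 0.0364
```

Emit:
{"name": "apply_moves", "arguments": {"increments": [0,0,-0.002,0,0,0,0,0,0,0,0,0]}}

```text
t: 13.35
eef_pos: [0.5548, -0.395, 0.0874]
ee_rot: [3.136, 0.004, 1.666]
force: [-0.7, 0.1, -2.1]
width: 0.0365
```

Emit:
{"name": "apply_moves", "arguments": {"increments": [0,0,-0.002,0,0,0,0,0,0,0,0,0]}}

```text
t: 13.52
eef_pos: [0.5551, -0.3953, 0.086]
ee_rot: [3.135, 0.004, 1.666]
force: [-0.5, 0.6, -2.5]
width: 0.0366
```

Emit:
{"name": "apply_moves", "arguments": {"increments": [0,0,-0.002,0,0,0,0,0,0,0,0,0]}}

```text
t: 13.68
eef_pos: [0.5551, -0.3956, 0.0858]
ee_rot: [3.135, 0.006, 1.667]
force: [-0.9, 0.7, -2.4]
width: 0.0366
```

Emit:
{"name": "apply_moves", "arguments": {"increments": [0,0,-0.002,0,0,0,0,0,0,0,0,0]}}

```text
t: 13.85
eef_pos: [0.5551, -0.3957, 0.0858]
ee_rot: [3.134, 0.006, 1.668]
force: [0.2, 0.9, -1.7]
width: 0.0368
```

Emit:
{"name": "apply_moves", "arguments": {"increments": [0,0,-0.004,0,0,0,0,0,0,0,0,0]}}

```text
t: 14.02
eef_pos: [0.5556, -0.3973, 0.0856]
ee_rot: [3.132, 0.01, 1.669]
force: [0.6, 0.7, -3.0]
width: 0.0362
```

Emit:
{"name": "apply_moves", "arguments": {"increments": [0,0,0,0,0,0,0,0,0,0,0,0,0,0,0,0,0,0,0,0,0,0,0,0], "hand": 0.3}}

```text
t: 14.35
eef_pos: [0.5569, -0.3978, 0.0858]
ee_rot: [3.13, 0.012, 1.669]
force: [0.3, -0.9, 0.4]
width: 0.0572
```

Emit:
{"name": "apply_moves", "arguments": {"increments": [0,0,0.008,0,0,0,0,0,0.01,0,0,0,0,0,0.02,0,0,0,0,0,0.02,0,0,0,0,0,0.02,0,0,0,0,0,0.02,0,0,0,0,0,0.02,0,0,0,0,0,0.02,0,0,0,0,0,0.02,0,0,0,0,0,0,0,0,0]}}

```text
t: 15.18
eef_pos: [0.5558, -0.3974, 0.2573]
ee_rot: [3.13, 0.013, 1.67]
force: [1.1, -0.2, 0.9]
width: 0.0612
```

```bash
python3 look.py w5.png cheese,knob,shaft
```

```text
15.1833 [ 0.5558 -0.3974  0.2573] [3.13  0.013 1.67 ] cam [ 0.475 -0.404  0.404]
  knob 0.77 [573.8 197.3] [ 0.5165 -0.2313  0.143 ]
  shaft 0.9 [451.7 198.3] [ 0.5437 -0.2841  0.051 ]
```

View pics/w5.png

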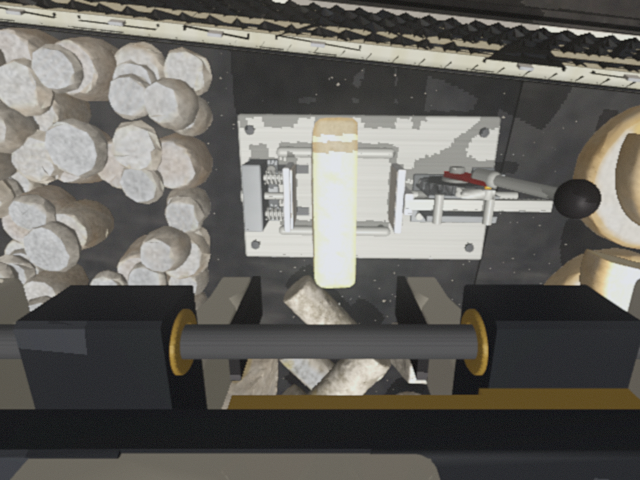

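The cheese now stands on the rods between pad and jaw, with its cut face at (335,118–287), and it has been let go. The knob is at (577,198). I'll triangulate the knob and refine the clamp pose.

```bash
cat > tri.py <<'E'
from h import *
S=lambda p,r:dict(eef_pos=np.array(p),ee_rot=np.array(r))
C1=cam('wrist',S([.5566,-.318,.3531],[3.138,-.001,1.915])); C4=cam('wrist',S([.5437,-.3992,.1965],[-3.129,-.01,1.656])); C5=cam('wrist',arm.get_state())
for nm,L in dict(knob=[(C1,(423.6,187.8)),(C4,(632,245)),(C5,(577,198))]).items():
    print(nm,tri([ray(c,p) for c,p in L]), tri([ray(c,p) for c,p in L[:3:2]]))
yaw=.095; x=np.array([np.cos(yaw),np.sin(yaw),0]); y=np.array([-x[1],x[0],0]); o=np.array([.551,-.381,0])
for n,p,z in [('jaw',(397.5,169),.066),('jaw',(396.5,230),.066),('pad',(290,168),.066),('pad',(289,230),.066),('rodT',(388,153),.029),('rodB',(388,233),.029),('shaft',(452,198),.051),('cT',(336,118),.094),('cB',(335,287),.094),
  ('b',(238,115),.012),('b',(499,117),.012),('b',(485,260),.012),('b',(246,258),.012)]:
    w=atz(C5,p,z); print(n,np.round(w,4),'clamp',np.round([x@(w-o),y@(w-o)],4))
E
python3 tri.py
```

```text
knob (array([ 0.51344832, -0.24128769,  0.1581658 ]), [np.float64(0.3), np.float64(2.4), np.float64(2.5)]) (array([ 0.51238293, -0.2406381 ,  0.15756401]), [np.float64(1.3), np.float64(1.3)])
jaw [ 0.5155 -0.3407  0.066 ] clamp [-0.0315  0.0435]
jaw [ 0.5706 -0.3332  0.066 ] clamp [0.024  0.0458]
pad [ 0.5238 -0.4338  0.066 ] clamp [-0.0321 -0.05  ]
pad [ 0.5803 -0.4309  0.066 ] clamp [ 0.0244 -0.0525]
rodT [ 0.506 -0.345  0.029] clamp [-0.0414  0.0401]
rodB [ 0.5854 -0.3335  0.029 ] clamp [0.0387 0.044 ]
shaft [ 0.539  -0.2835  0.051 ] clamp [-0.0027  0.0982]
cT [ 0.478  -0.3986  0.094 ] clamp [-0.0744 -0.0106]
cB [ 0.6196 -0.3848  0.094 ] clamp [ 0.068  -0.0103]
b [ 0.4856 -0.4926  0.012 ] clamp [-0.0757 -0.1049]
b [ 0.4629 -0.2403  0.012 ] clamp [-0.0744  0.1484]
b [ 0.6106 -0.2212  0.012 ] clamp [0.0745 0.1534]
b [ 0.6342 -0.48    0.012 ] clamp [ 0.0734 -0.1065]
```

Emit:
{"name": "apply_moves", "arguments": {"increments": [-0.008,0.025,0,0,0,0,-0.008,0.03,0,0.006,0.012,0,-0.008,0.03,0,0,0,0,-0.008,0.03,0,0,0,0,-0.007,0.025,-0.01,0,0,0,-0.005,0.016,-0.015,0,0,0,0,0,0,0,0,0,0,0,0,0,0,0]}}

```text
t: 16.05
eef_pos: [0.5021, -0.2336, 0.2144]
ee_rot: [-3.119, -0.006, 1.666]
force: [-0.1, -0.5, 0.6]
width: 0.0612
```

```bash
cat > lev.py <<'E'
import sys
from h import *
# lever angle from TCP while pinching; need to reach lever angles given; dz = TCP above knob
YAW=.093; O=np.array([.5507,-.379,0]); X=np.array([np.cos(YAW),np.sin(YAW),0]); Y=np.array([-X[1],X[0],0])
def P(l,kx=-.027,r=.12):
    a=.70-l; return O+X*kx+Y*(.097+r*np.sin(a))+np.array([0,0,.051+r*np.cos(a)])
if __name__=='__main__':
    s=arm.get_state(); p=s['eef_pos']; d=p-O; yy,zz=Y@d-.097,p[2]-.051
    print('t',round(s['t'],2),'pos',np.round(p,4),'F clamp xyz',np.round([X@s['force'],Y@s['force'],s['force'][2]],1),'w',round(s['width'],4))
    print('clamp x,y',np.round([X@d,Y@d],4),'r',round(np.hypot(yy,zz),4),'lever',round(.70-np.arctan2(yy,zz),3))
    T=R.from_euler('xyz',[np.pi,0,np.pi/2+YAW]); print('rot need',np.round((T*R.from_euler('xyz',s['ee_rot']).inv()).as_rotvec(),3))
    for l in map(float,sys.argv[1:]): print(l,np.round(P(l)-p,4))
E
python3 lev.py .3 .35; python3 look.py w6.png knob,shaft
```

```text
t 16.05 pos [ 0.5021 -0.2336  0.2144] F clamp xyz [-0.1 -0.5  0.6] w 0.0612
clamp x,y [-0.0349  0.1493] r 0.1715 lever 0.39
rot need [-0.004 -0.023 -0.002]
0.3 [ 0.0084 -0.0048 -0.0528]
0.35 [ 0.0089 -0.0104 -0.0506]
16.05 [ 0.5021 -0.2336  0.2144] [-3.119 -0.006  1.666] cam [ 0.426 -0.242  0.364]
  knob 0.61 [308.3 281.7] [ 0.5224 -0.2439  0.143 ]
  shaft 0.6 [266. 260.] [ 0.5454 -0.2831  0.051 ]
```

View pics/w6.png

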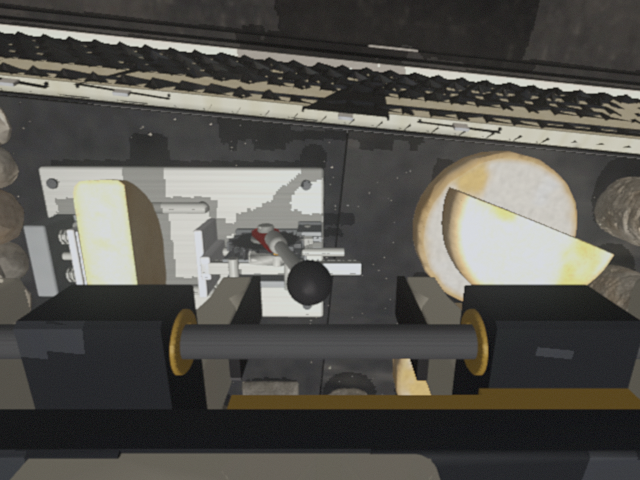

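The knob is at (309,283), between the open fingers and slightly towards -y. The cheese leans towards the jaw-pad axis and is still standing. I'll combine this ray with the earlier ones.

```bash
python3 - <<'E'
from h import *
import lev
S=lambda p,r:dict(eef_pos=np.array(p),ee_rot=np.array(r))
L=[(cam('wrist',S([.5566,-.318,.3531],[3.138,-.001,1.915])),(423.6,187.8)),(cam('wrist',S([.5558,-.3974,.2573],[3.13,.013,1.67])),(577,198)),(cam('wrist'),(309,283))]
k,e=tri([ray(c,p) for c,p in L]); print(k,e)
for z in (.15,.155,.16): print(np.round(atz(L[2][0],L[2][1],z),4))
d=k-lev.O; print('clamp',lev.X@d,lev.Y@d, 'a',np.arctan2(lev.Y@d-.097,k[2]-.051))
for l in(.25,.3,.35): print(l,np.round(lev.P(l),4),proj(L[2][0],lev.P(l)))
E
```

```text
[ 0.51305431 -0.24434129  0.16699769] [np.float64(0.7), np.float64(0.6), np.float64(0.5)]
[ 0.5211 -0.2446  0.15  ]
[ 0.5189 -0.2445  0.155 ]
[ 0.5167 -0.2445  0.16  ]
clamp -0.02497779030724759 0.13757280497347207 a 0.33647215195565944
0.25 [ 0.51   -0.233   0.1591] [[329.87318366 273.28273013]]
0.3 [ 0.5105 -0.2384  0.1615] [[320.37174538 274.95656044]]
0.35 [ 0.511  -0.244   0.1637] [[310.47025818 276.47888457]]
```

Emit:
{"name": "apply_moves", "arguments": {"increments": [0.006,-0.006,-0.01,-0.004,-0.023,0,0.005,-0.005,-0.01,0,0,0,0,0,-0.015,0,0,0,0,0,-0.01,0,0,0,0,0,0,0,0,0]}}

```text
t: 16.62
eef_pos: [0.5165, -0.2506, 0.1686]
ee_rot: [3.139, 0.002, 1.66]
force: [-1.3, 0.9, 0.2]
width: 0.0614
```

```bash
python3 go.py .513 -.244 .168 1.665; python3 lev.py .36
```

```text
t 16.6167 pos [ 0.5165 -0.2506  0.1686] rot [3.139e+00 2.000e-03 1.660e+00] w 0.0614 F [-1.3  0.9  0.2] need [-0.0035  0.0066 -0.0006] [0.002 0.002 0.005] q6 -1.37208687834723
t 16.62 pos [ 0.5165 -0.2506  0.1686] F clamp xyz [-1.2  1.   0.2] w 0.0614
clamp x,y [-0.0221  0.131 ] r 0.1224 lever 0.418
rot need [0.002 0.002 0.004]
0.36 [-0.0054  0.0055 -0.0044]
```

Centring, then pinching the knob lightly.

Emit:
{"name": "apply_moves", "arguments": {"increments": [-0.004,0.006,0,0.002,0.002,0.004,0,0,0,0,0,0]}}

```text
t: 16.78
eef_pos: [0.512, -0.2452, 0.1677]
ee_rot: [-3.139, -0.001, 1.663]
force: [-0.3, 0.2, -0.4]
width: 0.0612
```

Emit:
{"name": "apply_moves", "arguments": {"increments": [0,0,0,0,0,0,0,0,0,0,0,0,0,0,0,0,0,0,0,0,0,0,0,0,0,0,0,0,0,0,0,0,0,0,0,0], "hand": 1, "force": 7}}

```text
t: 17.28
eef_pos: [0.5133, -0.245, 0.1706]
ee_rot: [3.14, 0.0, 1.664]
force: [-0.1, 1.4, 1.8]
width: 0.027
```

```bash
python3 lev.py .3 .2 .1 .05
```

```text
t 17.28 pos [ 0.5133 -0.245   0.1706] F clamp xyz [0.  1.4 1.8] w 0.027
clamp x,y [-0.0248  0.1369] r 0.1261 lever 0.378
rot need [ 0.     0.001 -0.001]
0.3 [-0.0029  0.0066 -0.0091]
0.2 [-0.0039  0.0174 -0.0143]
0.1 [-0.0048  0.0275 -0.0206]
0.05 [-0.0053  0.0324 -0.0241]
```

Emit:
{"name": "apply_moves", "arguments": {"increments": [-0.001,0.009,-0.004,0,0,0,-0.001,0.009,-0.005,0,0,0,-0.001,0.009,-0.005,0,0,0,0,0.004,-0.003,0,0,0,0,0,0,0,0,0]}}

```text
t: 17.7
eef_pos: [0.5109, -0.2119, 0.1532]
ee_rot: [3.137, 0.003, 1.664]
force: [1.4, -2.3, -2.0]
width: 0.0254
```

```bash
python3 lev.py .05 .02
```

```text
t 17.7 pos [ 0.5109 -0.2119  0.1532] F clamp xyz [ 1.2 -2.5 -2. ] w 0.0254
clamp x,y [-0.0241  0.1701] r 0.1257 lever 0.079
rot need [ 0.002  0.004 -0.001]
0.05 [-0.0029 -0.0007 -0.0067]
0.02 [-0.0031  0.0021 -0.0089]
```

Emit:
{"name": "apply_moves", "arguments": {"increments": [0,0.003,-0.003,0,0,0,0,0,0,0,0,0]}}

```text
t: 17.87
eef_pos: [0.5107, -0.208, 0.1498]
ee_rot: [3.138, 0.003, 1.666]
force: [1.1, -2.1, -3.6]
width: 0.0251
```

Emit:
{"name": "apply_moves", "arguments": {"increments": [0,0.003,-0.003,0,0,0,0,0,0,0,0,0]}}

```text
t: 18.03
eef_pos: [0.5119, -0.2078, 0.1483]
ee_rot: [3.137, 0.008, 1.668]
force: [1.9, -5.6, -8.2]
width: 0.0252
```

```bash
python3 lev.py 0 .05
```

```text
t 18.03 pos [ 0.5119 -0.2078  0.1483] F clamp xyz [ 1.3 -5.8 -8.2] w 0.0252
clamp x,y [-0.0228  0.1741] r 0.1241 lever 0.03
rot need [ 0.008  0.005 -0.004]
0.0 [-0.0042 -0.0002 -0.0055]
0.05 [-0.0038 -0.0049 -0.0017]
```

The lever is at its rest stop: the force rises, and the TCP matches the lever = 0 model within 1 mm with a 5.5 mm height offset. I'll compute the stroke increments now.

```bash
sed -i "s/p=s\['eef_pos'\];/p=s['eef_pos']-np.array([0,0,.0055]);/" lev.py; python3 - <<'E'
from lev import *
ls=[0,.1,.25,.4,.55,.7,.85,1.0,1.15,1.3,1.39]
for a,b in zip(ls,ls[1:]): print(a,b,np.round(P(b)-P(a),4))
E
python3 lev.py 0 .1 .7
```

```text
0 0.1 [ 0.0009 -0.0095  0.0073]
0.1 0.25 [ 0.0014 -0.0155  0.009 ]
0.25 0.4 [ 0.0016 -0.0167  0.0066]
0.4 0.55 [ 0.0016 -0.0175  0.004 ]
0.55 0.7 [ 0.0017 -0.0179  0.0013]
0.7 0.85 [ 0.0017 -0.0179 -0.0013]
0.85 1.0 [ 0.0016 -0.0175 -0.004 ]
1.0 1.15 [ 0.0016 -0.0167 -0.0066]
1.15 1.3 [ 0.0014 -0.0155 -0.009 ]
1.3 1.39 [ 0.0008 -0.0086 -0.0065]
t 18.03 pos [ 0.5119 -0.2078  0.1428] F clamp xyz [ 1.3 -5.8 -8.2] w 0.0252
clamp x,y [-0.0228  0.1741] r 0.1199 lever 0.001
rot need [ 0.008  0.005 -0.004]
0.0 [-0.0042 -0.0002  0.    ]
0.1 [-0.0034 -0.0097  0.0073]
0.7 [ 0.0029 -0.0772  0.0282]
```

Emit:
{"name": "apply_moves", "arguments": {"increments": [-0.003,-0.0097,0.0073,0.008,0.005,-0.004,0.0014,-0.0155,0.009,0,0,0,0.0016,-0.0167,0.0066,0,0,0,0.0016,-0.0175,0.004,0,0,0,0.0017,-0.018,0.0013,0,0,0,0,0,0,0,0,0]}}

```text
t: 18.53
eef_pos: [0.5168, -0.2833, 0.1777]
ee_rot: [3.138, -0.007, 1.665]
force: [-0.4, -0.6, 0.8]
width: 0.0255
```

```bash
python3 lev.py .85 1.0 1.15 1.3 1.39
```

```text
t 18.53 pos [ 0.5168 -0.2833  0.1722] F clamp xyz [-0.4 -0.6  0.8] w 0.0255
clamp x,y [-0.0249  0.0985] r 0.1212 lever 0.688
rot need [-0.007  0.003 -0.002]
0.85 [-0.0003 -0.0195 -0.0025]
1.0 [ 0.0013 -0.037  -0.0065]
1.15 [ 0.0029 -0.0536 -0.0131]
1.3 [ 0.0043 -0.0691 -0.0221]
1.39 [ 0.0051 -0.0777 -0.0286]
```

Emit:
{"name": "apply_moves", "arguments": {"increments": [0,-0.0195,-0.0025,-0.007,0.003,0,0.0016,-0.0175,-0.004,0,0,0,0.0016,-0.0167,-0.0066,0,0,0,0.0014,-0.0155,-0.009,0,0,0,0.0008,-0.0075,-0.006,0,0,0,0,0,0,0,0,0]}}

```text
t: 19.03
eef_pos: [0.5229, -0.3599, 0.1485]
ee_rot: [3.139, -0.003, 1.664]
force: [1.1, -1.5, 0.7]
width: 0.0245
```

```bash
python3 lev.py 1.3 1.4
```

```text
t 19.03 pos [ 0.5229 -0.3599  0.143 ] F clamp xyz [ 1.  -1.6  0.7] w 0.0245
clamp x,y [-0.0259  0.0216] r 0.119 lever 1.387
rot need [-0.003  0.002  0.   ]
1.3 [-0.0018  0.0075  0.007 ]
1.4 [-0.0009 -0.002  -0.0003]
```

Emit:
{"name": "apply_moves", "arguments": {"increments": [-0.001,0.0086,0.0065,0,0,0,-0.0014,0.0155,0.009,0,0,0,-0.0016,0.0167,0.0066,0,0,0,-0.0016,0.0175,0.004,0,0,0,-0.0017,0.018,0.0013,0,0,0,-0.0017,0.018,-0.0013,0,0,0,-0.0016,0.0175,-0.004,0,0,0,-0.0016,0.0167,-0.0066,0,0,0,-0.0014,0.0155,-0.009,0,0,0,-0.0005,0.006,-0.0045,0,0,0,0,0,0,0,0,0]}}

```text
t: 19.95
eef_pos: [0.5112, -0.2073, 0.1582]
ee_rot: [3.128, 0.012, 1.664]
force: [2.5, -11.8, -4.4]
width: 0.0228
```

```bash
python3 lev.py 0.03 .1; python3 look.py w7.png jaw,knob
```

```text
t 19.95 pos [ 0.5112 -0.2073  0.1527] F clamp xyz [  1.4 -12.   -4.4] w 0.0228
clamp x,y [-0.0233  0.1747] r 0.128 lever 0.048
rot need [0.011 0.014 0.   ]
0.03 [-0.0033 -0.0035 -0.0077]
0.1 [-0.0027 -0.0102 -0.0027]
19.95 [ 0.5112 -0.2073  0.1582] [3.128 0.012 1.664] cam [ 0.43  -0.213  0.305]
  jaw 0.94 [103.6 239.5] [ 0.554  -0.3983  0.    ]
  knob 0.92 [325.4 287.1] [ 0.5096 -0.2091  0.143 ]
```

View pics/w7.png

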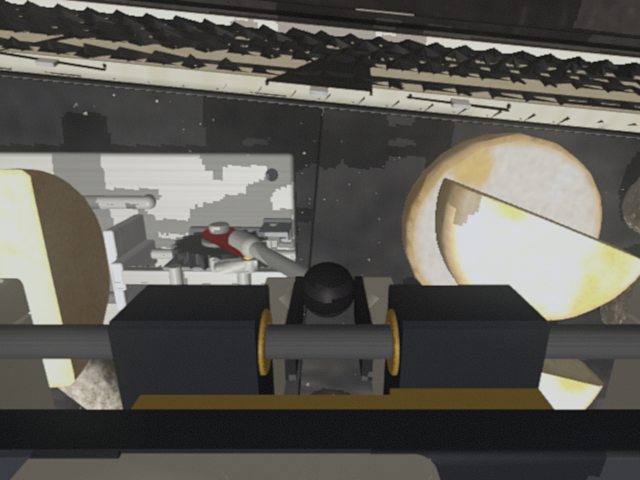

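The pinched knob is at (326,288) and the lever is back at its rest stop. The jaw plate top is at about (106,228), and the cheese stands at the left. I'll measure the jaw's travel.

```bash
python3 - <<'E'
from lev import *
C=cam('wrist')
for p in [(105,217),(105,240),(118,217),(118,240)]:
    w=atz(C,p,.066)-O; print(p,np.round([X@w,Y@w],4))
for y in(.040,.0268,.0224): print(y,proj(C,[O+Y*y+X*-.03+[0,0,.066],O+Y*y+X*-.01+[0,0,.066]]).tolist())
E
```

```text
(105, 217) [-0.0375  0.0265]
(105, 240) [-0.0215  0.0235]
(118, 217) [-0.0375  0.0351]
(118, 240) [-0.0215  0.0323]
0.04 [[127.3659363024271, 227.95111295055978], [132.21969944075914, 256.0866484865378]]
0.0268 [[107.56243533579324, 227.94399380189446], [112.88267169108352, 256.06349270382924]]
0.0224 [[100.96645983464181, 227.94162261862422], [106.44194487824635, 256.0557800360659]]
```

Emit:
{"name": "apply_moves", "arguments": {"increments": [-0.002,-0.003,-0.006,0.011,0.014,0,0,0,-0.002,0,0,0,0,0,0,0,0,0]}}

```text
t: 20.35
eef_pos: [0.5104, -0.209, 0.1523]
ee_rot: [3.139, -0.004, 1.663]
force: [0.5, -0.6, 2.0]
width: 0.0249
```

```bash
python3 lev.py 0.1 .7
```

```text
t 20.35 pos [ 0.5104 -0.209   0.1468] F clamp xyz [ 0.4 -0.6  2. ] w 0.0249
clamp x,y [-0.0243  0.173 ] r 0.1222 lever 0.03
rot need [-0.004  0.002  0.001]
0.1 [-0.0019 -0.0084  0.0033]
0.7 [ 0.0044 -0.0759  0.0242]
```

Emit:
{"name": "apply_moves", "arguments": {"increments": [-0.001,-0.0085,0.0045,-0.004,0.002,0,0.0014,-0.0155,0.008,0,0,0,0.0016,-0.0167,0.006,0,0,0,0.0016,-0.0175,0.003,0,0,0,0.0017,-0.018,0.0013,0,0,0,0,0,0,0,0,0]}}

```text
t: 20.85
eef_pos: [0.5166, -0.2836, 0.1776]
ee_rot: [3.139, -0.007, 1.665]
force: [0.7, -1.3, 0.2]
width: 0.0252
```

```bash
python3 lev.py .85 1.3 1.39
```

```text
t 20.85 pos [ 0.5166 -0.2836  0.1721] F clamp xyz [ 0.5 -1.4  0.2] w 0.0252
clamp x,y [-0.0251  0.0982] r 0.1211 lever 0.69
rot need [-0.007  0.002 -0.001]
0.85 [-0.0001 -0.0192 -0.0025]
1.3 [ 0.0046 -0.0688 -0.0221]
1.39 [ 0.0054 -0.0774 -0.0286]
```

Nearly the same state as on the first stroke, so I'll use the same second half.

Emit:
{"name": "apply_moves", "arguments": {"increments": [0,-0.0195,-0.0025,-0.007,0.003,0,0.0016,-0.0175,-0.004,0,0,0,0.0016,-0.0167,-0.0066,0,0,0,0.0014,-0.0155,-0.009,0,0,0,0.0008,-0.0075,-0.0065,0,0,0,0,0,0,0,0,0]}}

```text
t: 21.35
eef_pos: [0.5225, -0.362, 0.1487]
ee_rot: [3.14, -0.002, 1.662]
force: [1.7, -1.0, -0.3]
width: 0.025
```

```bash
python3 lev.py 1.3 .7
```

```text
t 21.35 pos [ 0.5225 -0.362   0.1432] F clamp xyz [ 1.6 -1.2 -0.3] w 0.025
clamp x,y [-0.0265  0.0195] r 0.1204 lever 1.399
rot need [-0.002  0.002  0.001]
1.3 [-0.0014  0.0096  0.0069]
0.7 [-0.0077  0.0771  0.0278]
```

Emit:
{"name": "apply_moves", "arguments": {"increments": [-0.001,0.0086,0.0065,0,0,0,-0.0014,0.0155,0.009,0,0,0,-0.0016,0.0167,0.006,0,0,0,-0.0016,0.0175,0.004,0,0,0,-0.0017,0.018,0.001,0,0,0,-0.0017,0.018,-0.002,0,0,0,-0.0016,0.0175,-0.005,0,0,0,-0.0016,0.0167,-0.0076,0,0,0,-0.0014,0.0155,-0.01,0,0,0,-0.0005,0.005,-0.0055,0,0,0,0,0,0,0,0,0]}}

```text
t: 22.27
eef_pos: [0.5111, -0.2109, 0.1544]
ee_rot: [3.127, 0.016, 1.663]
force: [3.5, -6.9, -8.1]
width: 0.0251
```

```bash
python3 lev.py 0.03 .1 .7
```

```text
t 22.27 pos [ 0.5111 -0.2109  0.1489] F clamp xyz [ 2.8 -7.1 -8.1] w 0.0251
clamp x,y [-0.0238  0.171 ] r 0.1227 lever 0.053
rot need [0.014 0.016 0.001]
0.03 [-0.0033  0.0002 -0.0039]
0.1 [-0.0026 -0.0065  0.0011]
0.7 [ 0.0037 -0.074   0.0221]
```

Emit:
{"name": "apply_moves", "arguments": {"increments": [-0.002,0.002,-0.004,0.014,0.016,0,0,0,0,0,0,0]}}

```text
t: 22.43
eef_pos: [0.5106, -0.2082, 0.1515]
ee_rot: [3.139, -0.0, 1.665]
force: [0.9, -1.9, -4.8]
width: 0.0255
```

```bash
python3 lev.py 0.03 .1 .7
```

```text
t 22.43 pos [ 0.5106 -0.2082  0.146 ] F clamp xyz [ 0.7 -1.9 -4.8] w 0.0255
clamp x,y [-0.024   0.1738] r 0.1221 lever 0.02
rot need [-0.     0.002 -0.001]
0.03 [-0.0027 -0.0025 -0.0009]
0.1 [-0.0021 -0.0093  0.0041]
0.7 [ 0.0042 -0.0767  0.025 ]
```

Third stroke (notches 9–12).

Emit:
{"name": "apply_moves", "arguments": {"increments": [-0.001,-0.0093,0.005,0,0,0,0.0014,-0.0155,0.008,0,0,0,0.0016,-0.0167,0.006,0,0,0,0.0016,-0.0175,0.0035,0,0,0,0.0017,-0.018,0.0013,0,0,0,0,0,0,0,0,0]}}

```text
t: 22.93
eef_pos: [0.5156, -0.2852, 0.1779]
ee_rot: [3.141, -0.01, 1.664]
force: [2.7, -0.3, -0.9]
width: 0.0249
```

```bash
python3 lev.py .85 1.3 1.39
```

```text
t 22.93 pos [ 0.5156 -0.2852  0.1724] F clamp xyz [ 2.7 -0.5 -0.9] w 0.0249
clamp x,y [-0.0263  0.0967] r 0.1214 lever 0.703
rot need [-0.01 -0.   -0.  ]
0.85 [ 0.0009 -0.0176 -0.0027]
1.3 [ 0.0055 -0.0672 -0.0223]
1.39 [ 0.0063 -0.0758 -0.0288]
```

Emit:
{"name": "apply_moves", "arguments": {"increments": [0.001,-0.018,-0.0027,-0.01,0,0,0.0016,-0.0175,-0.004,0,0,0,0.0016,-0.0167,-0.0066,0,0,0,0.0014,-0.0155,-0.009,0,0,0,0.0008,-0.0075,-0.0065,0,0,0,0,0,0,0,0,0]}}

```text
t: 23.43
eef_pos: [0.5209, -0.3634, 0.1486]
ee_rot: [-3.141, -0.005, 1.658]
force: [3.1, 0.3, 0.4]
width: 0.0251
```

```bash
python3 lev.py 1.39 1.3 .7
```

```text
t 23.43 pos [ 0.5209 -0.3634  0.1431] F clamp xyz [ 3.1 -0.   0.4] w 0.0251
clamp x,y [-0.0282  0.0183] r 0.1211 lever 1.407
rot need [-0.005 -0.001  0.006]
1.39 [0.001  0.0024 0.0005]
1.3 [0.0002 0.011  0.007 ]
0.7 [-0.0061  0.0785  0.0279]
```

Emit:
{"name": "apply_moves", "arguments": {"increments": [-0.0005,0.009,0.0065,0,0,0.006,-0.0014,0.0155,0.009,0,0,0,-0.0016,0.0167,0.006,0,0,0,-0.0016,0.0175,0.004,0,0,0,-0.0017,0.018,0.001,0,0,0,-0.0017,0.018,-0.002,0,0,0,-0.0016,0.0175,-0.005,0,0,0,-0.0016,0.0167,-0.008,0,0,0,-0.0014,0.0155,-0.0105,0,0,0,-0.001,0.006,-0.006,0.005,0.005,0,-0.002,0.003,-0.005,0.008,0.01,0,0,0,0,0,0,0]}}

```text
t: 24.43
eef_pos: [0.507, -0.2095, 0.1502]
ee_rot: [-3.139, -0.003, 1.664]
force: [1.1, -5.0, -6.9]
width: 0.0253
```

```bash
python3 lev.py 0.03 .1 .7; python3 look.py w8.png jaw,knob
```

```text
t 24.43 pos [ 0.507  -0.2095  0.1447] F clamp xyz [ 0.6 -5.  -6.9] w 0.0253
clamp x,y [-0.0278  0.1728] r 0.1205 lever 0.02
rot need [-0.002 -0.003 -0.   ]
0.03 [ 0.0009 -0.0012  0.0004]
0.1 [ 0.0015 -0.008   0.0053]
0.7 [ 0.0078 -0.0754  0.0263]
24.4333 [ 0.507  -0.2095  0.1502] [-3.139e+00 -3.000e-03  1.664e+00] cam [ 0.428 -0.217  0.298]
  jaw 0.97 [ 57.2 251.5] [ 0.5569 -0.4309  0.    ]
  jaw 0.49 [120.7 252.6] [ 0.5531 -0.3785  0.    ]
  knob 0.95 [327.9 307.2] [ 0.5112 -0.2094  0.143 ]
```

View pics/w8.png

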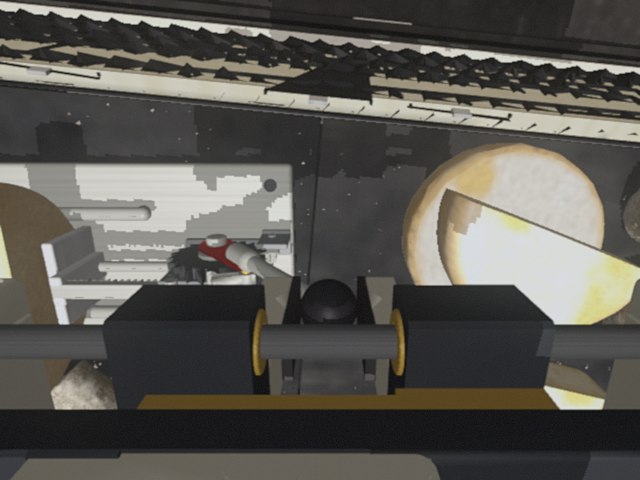

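The jaw has advanced about 52 mm (12 notches). Its plate top is now at about (50,250), right by the cheese's rind. For the fourth stroke I'll go in small parts and watch the force.

Emit:
{"name": "apply_moves", "arguments": {"increments": [0.001,-0.008,0.0055,0,0,0,0.0014,-0.0155,0.009,0,0,0,0.0014,-0.0155,0.006,0,0,0]}}

```text
t: 24.83
eef_pos: [0.5093, -0.2466, 0.1715]
ee_rot: [-3.136, -0.008, 1.664]
force: [0.7, 5.8, 4.6]
width: 0.0251
```

```bash
python3 lev.py .5 .6 .7 .8 .85
```

```text
t 24.83 pos [ 0.5093 -0.2466  0.166 ] F clamp xyz [1.3 5.7 4.6] w 0.0251
clamp x,y [-0.0289  0.1356] r 0.1213 lever 0.376
rot need [-0.007 -0.006 -0.   ]
0.5 [ 0.0033 -0.0146  0.0026]
0.6 [ 0.0044 -0.0264  0.0044]
0.7 [ 0.0055 -0.0383  0.005 ]
0.8 [ 0.0066 -0.0502  0.0044]
0.85 [ 0.0071 -0.0562  0.0037]
```

Emit:
{"name": "apply_moves", "arguments": {"increments": [0.002,-0.0115,0.002,-0.007,-0.006,0,0.002,-0.0115,0.002,0,0,0]}}

```text
t: 25.0
eef_pos: [0.5118, -0.2708, 0.1769]
ee_rot: [-3.14, -0.002, 1.663]
force: [-0.9, 5.0, 2.7]
width: 0.0254
```

```bash
python3 lev.py .7 .8 .85
```

```text
t 25.0 pos [ 0.5118 -0.2708  0.1714] F clamp xyz [-0.4  5.1  2.7] w 0.0254
clamp x,y [-0.0286  0.1113] r 0.1213 lever 0.582
rot need [-0.002 -0.002  0.001]
0.7 [ 0.003  -0.0141 -0.0004]
0.8 [ 0.0041 -0.026  -0.001 ]
0.85 [ 0.0046 -0.0319 -0.0018]
```

Emit:
{"name": "apply_moves", "arguments": {"increments": [0.002,-0.012,0,0,0,0,0.002,-0.012,-0.001,0,0,0]}}

```text
t: 25.17
eef_pos: [0.5145, -0.2961, 0.1767]
ee_rot: [-3.138, -0.004, 1.662]
force: [-1.3, 4.3, 4.2]
width: 0.0256
```

Emit:
{"name": "apply_moves", "arguments": {"increments": [0,0,0,0,0,0,0,0,0,0,0,0]}}

```text
t: 25.33
eef_pos: [0.5146, -0.2985, 0.1765]
ee_rot: [-3.138, -0.004, 1.659]
force: [1.8, 5.2, 4.8]
width: 0.0252
```

```bash
python3 lev.py .7 1.0 1.15
```

```text
t 25.33 pos [ 0.5146 -0.2985  0.171 ] F clamp xyz [2.3 5.  4.8] w 0.0252
clamp x,y [-0.0285  0.0835] r 0.1207 lever 0.812
rot need [-0.004 -0.004  0.005]
0.7 [0.0002 0.0135 0.    ]
1.0 [ 0.0035 -0.0218 -0.0053]
1.15 [ 0.0051 -0.0384 -0.0119]
```

Emit:
{"name": "apply_moves", "arguments": {"increments": [-0.0005,0.0135,0.0,-0.004,-0.004,0.005,-0.0017,0.018,-0.002,0,0,0,-0.0016,0.0175,-0.005,0,0,0,-0.0016,0.0167,-0.008,0,0,0,-0.0014,0.0155,-0.0105,0,0,0,-0.0005,0.006,-0.006,0.005,0.005,0,0,0.003,-0.005,0.004,0.005,0,0,0,0,0,0,0]}}

```text
t: 26.0
eef_pos: [0.507, -0.2083, 0.143]
ee_rot: [-3.135, 0.002, 1.666]
force: [0.5, -7.4, 2.3]
width: 0.0254
```

```bash
python3 lev.py 0.03 .1 .7; python3 look.py w9.png jaw,knob
```

```text
t 26.0 pos [ 0.507  -0.2083  0.1375] F clamp xyz [-0.2 -7.4  2.3] w 0.0254
clamp x,y [-0.0276  0.174 ] r 0.1158 lever -0.027
rot need [ 0.002 -0.006 -0.003]
0.03 [ 0.0009 -0.0024  0.0076]
0.1 [ 0.0015 -0.0092  0.0125]
0.7 [ 0.0078 -0.0766  0.0335]
26.0 [ 0.507  -0.2083  0.143 ] [-3.135e+00  2.000e-03  1.666e+00] cam [ 0.429 -0.216  0.291]
  jaw 0.74 [ 39.6 253. ] [ 0.5569 -0.4402  0.    ]
  knob 0.88 [328.5 312.4] [ 0.5098 -0.2081  0.143 ]
```

Two more notches (14 in all), and the lever is at rest. I'll let go and look from above at how far the pad has been pressed in.

Emit:
{"name": "apply_moves", "arguments": {"increments": [0,-0.001,0,0,0,0,0,0,0,0,0,0,0,0,0,0,0,0,0,0,0,0,0,0], "hand": 0.3}}

```text
t: 26.48
eef_pos: [0.5055, -0.2093, 0.1421]
ee_rot: [-3.133, 0.001, 1.665]
force: [-0.2, 0.2, -0.2]
width: 0.0465
```

Emit:
{"name": "apply_moves", "arguments": {"increments": [0,0,0.015,0,0,0,0,0,0.02,0,0,0,0,0,0.02,0,0,0,0.008,-0.03,0.02,0,0,0,0.008,-0.03,0.02,0,0,0,0.008,-0.03,0.015,0,0,0,0.008,-0.03,0,0,0,0,0.008,-0.03,0,0,0,0,0.007,-0.025,0,0,0,0,0,0,0,0,0,0]}}

```text
t: 27.32
eef_pos: [0.5497, -0.3898, 0.2544]
ee_rot: [-3.125, -0.001, 1.67]
force: [-0.5, 0.3, -1.4]
width: 0.0615
```

```bash
python3 look.py w10.png jaw,knob,cheese,shaft
```

```text
27.3167 [ 0.5497 -0.3898  0.2544] [-3.125e+00 -1.000e-03  1.670e+00] cam [ 0.473 -0.398  0.403]
  knob 0.91 [590.6 205. ] [ 0.5113 -0.2091  0.143 ]
  shaft 0.57 [439.5 208.7] [ 0.5423 -0.2843  0.051 ]
```

View pics/w10.png

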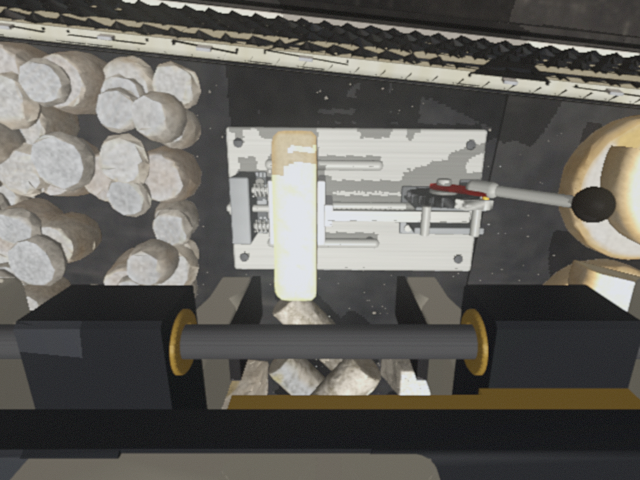

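The cheese stands upright between the jaw (318,210) and the pad (270,210), and the lever knob is at (594,205). I've used all 12 picture views, so further checks must be numeric. I'll measure pad compression relative to the fence.

```bash
python3 - <<'E'
from lev import *
S=lambda p,r:dict(eef_pos=np.array(p),ee_rot=np.array(r))
V={'w5':cam('wrist',S([.5558,-.3974,.2573],[3.13,.013,1.67])),'w10':cam('wrist')}
Yv=np.arange(-.095,.0605,.0005)
for n,C in V.items():
    I=cv2.imread(f'pics/{n}.png',0)
    def prof(z,x0,x1):
        acc=[]
        for x in np.linspace(x0,x1,12):
            p=proj(C,[O+X*x+Y*y+[0,0,z] for y in Yv]).astype(np.float32)
            acc.append(cv2.remap(I,p[:,:1],p[:,1:],cv2.INTER_LINEAR)[:,0].astype(float))
        return np.mean(acc,0)
    for z,xs in ((.066,(-.022,.022)),(.094,(-.03,.06))):
        g=np.gradient(cv2.GaussianBlur(prof(z,*xs)[:,None],(1,5),1)[:,0])
        pk=[i for i in range(2,len(g)-2) if abs(g[i])==max(abs(g[i-2:i+3])) and abs(g[i])>4]
        print(n,z,[(round(Yv[i]*1000,1),int(round(g[i]))) for i in pk])
E
```

```text
w5 0.066 [(np.float64(-82.5), -23), (np.float64(-79.5), 13), (np.float64(-68.5), -5), (np.float64(-66.5), 6), (np.float64(-62.5), 13), (np.float64(-57.5), -7), (np.float64(-54.0), -25), (np.float64(-50.5), 16), (np.float64(-37.0), -13), (np.float64(-35.0), 17), (np.float64(33.0), -15), (np.float64(39.5), 22), (np.float64(46.0), -14), (np.float64(48.5), 6), (np.float64(53.5), -6)]
w5 0.094 [(np.float64(-93.0), 18), (np.float64(-77.0), -12), (np.float64(-74.5), 4), (np.float64(-72.5), 4), (np.float64(-58.5), 10), (np.float64(-51.0), -14), (np.float64(-47.5), 7), (np.float64(-35.5), -9), (np.float64(-33.5), 19), (np.float64(3.0), -7), (np.float64(29.0), -9), (np.float64(35.0), 13), (np.float64(41.0), -8)]
w10 0.066 [(np.float64(-94.0), 10), (np.float64(-78.0), -22), (np.float64(-75.0), 11), (np.float64(-70.0), 6), (np.float64(-65.5), 4), (np.float64(-60.5), 14), (np.float64(-17.5), -15), (np.float64(-15.5), 15), (np.float64(-9.5), -10), (np.float64(59.0), -8)]
w10 0.094 [(np.float64(-87.5), 18), (np.float64(-72.0), -13), (np.float64(-69.5), 5), (np.float64(-56.0), 10), (np.float64(-17.0), -16), (np.float64(-15.0), 11), (np.float64(-9.0), -7), (np.float64(53.5), -4)]
```

Estimates of pad compression: 2–5 mm by picture and notch count, i.e. 13–32 N. The steady lever force of about 5 N suggests about 30 N. One more notch gives roughly 41–60 N, which is mid-range, so I'll go back to the knob for that.

Emit:
{"name": "apply_moves", "arguments": {"increments": [-0.007,0.03,0,-0.008,0,0,-0.007,0.03,0,-0.008,0,0,-0.007,0.03,0,0,0,0,-0.007,0.03,0,0,0,0,-0.007,0.03,-0.015,0,0,0,-0.005,0.025,-0.02,0,0,0,0,0.004,-0.01,0,0,0,0,0,0,0,0,0]}}

```text
t: 28.23
eef_pos: [0.5045, -0.1931, 0.2112]
ee_rot: [-3.13, 0.015, 1.68]
force: [-0.7, 0.4, -0.5]
width: 0.0609
```

```bash
python3 lev.py 0
```

```text
t 28.23 pos [ 0.5045 -0.1931  0.2057] F clamp xyz [-0.7  0.5 -0.5] w 0.0609
clamp x,y [-0.0287  0.1894] r 0.1802 lever 0.162
rot need [ 0.016 -0.01  -0.016]
0.0 [ 0.0031 -0.0149 -0.0629]
```

Emit:
{"name": "apply_moves", "arguments": {"increments": [0.003,-0.014,0,0.016,-0.01,-0.016,0,0,0,0,0,0,0,0,-0.015,0,0,0,0,0,-0.015,0,0,0,0,0,0,0,0,0]}}

```text
t: 28.65
eef_pos: [0.5091, -0.2063, 0.1851]
ee_rot: [3.135, 0.002, 1.67]
force: [0.4, 0.7, -0.9]
width: 0.0615
```

```bash
python3 lev.py 0
```

```text
t 28.65 pos [ 0.5091 -0.2063  0.1796] F clamp xyz [ 0.4  0.6 -0.9] w 0.0615
clamp x,y [-0.0254  0.1758] r 0.1508 lever 0.15
rot need [ 0.002  0.007 -0.006]
0.0 [-0.0015 -0.0016 -0.0369]
```

Emit:
{"name": "apply_moves", "arguments": {"increments": [-0.0015,-0.001,-0.015,0.002,0.007,-0.006,0,-0.001,-0.015,0,0,0,0,0,-0.006,0,0,0,0,0,0,0,0,0]}}

```text
t: 28.98
eef_pos: [0.5094, -0.2098, 0.1523]
ee_rot: [3.139, 0.002, 1.664]
force: [-0.7, 0.2, 0.6]
width: 0.0614
```

```bash
python3 lev.py 0
```

```text
t 28.98 pos [ 0.5094 -0.2098  0.1468] F clamp xyz [-0.7  0.2  0.6] w 0.0614
clamp x,y [-0.0254  0.1723] r 0.1219 lever 0.034
rot need [ 0.002  0.003 -0.   ]
0.0 [-0.0018  0.0018 -0.004 ]
```

Emit:
{"name": "apply_moves", "arguments": {"increments": [-0.001,0.0015,-0.003,0,0,0,0,0,0,0,0,0,0,0,0,0,0,0,0,0,0,0,0,0,0,0,0,0,0,0,0,0,0,0,0,0], "hand": 1, "force": 7}}

```text
t: 29.48
eef_pos: [0.5104, -0.2086, 0.1534]
ee_rot: [3.134, 0.004, 1.665]
force: [0.5, 0.9, 0.7]
width: 0.0271
```

```bash
python3 lev.py 0 .1 .25 .4 .47
```

```text
t 29.48 pos [ 0.5104 -0.2086  0.1479] F clamp xyz [0.6 0.8 0.7] w 0.0271
clamp x,y [-0.0243  0.1734] r 0.1234 lever 0.032
rot need [ 0.003  0.008 -0.001]
0.0 [-0.0028  0.0006 -0.0051]
0.1 [-0.0019 -0.0089  0.0021]
0.25 [-0.0005 -0.0244  0.0111]
0.4 [ 0.0011 -0.0411  0.0177]
0.47 [ 0.0018 -0.0491  0.0199]
```

Emit:
{"name": "apply_moves", "arguments": {"increments": [-0.002,-0.009,0.004,0.003,0.008,0,0.0014,-0.0155,0.008,0,0,0,0.0016,-0.0165,0.0055,0,0,0,0,0,0,0,0,0,0,0,0,0,0,0]}}

```text
t: 29.9
eef_pos: [0.5124, -0.2436, 0.1758]
ee_rot: [3.137, -0.01, 1.668]
force: [-0.5, 4.1, -3.9]
width: 0.0244
```

```bash
python3 lev.py .4 .47 .5
```

```text
t 29.9 pos [ 0.5124 -0.2436  0.1703] F clamp xyz [-0.1  4.1 -3.9] w 0.0244
clamp x,y [-0.0256  0.1384] r 0.1263 lever 0.366
rot need [-0.01   0.004 -0.004]
0.4 [-0.0009 -0.0061 -0.0047]
0.47 [-0.0001 -0.0141 -0.0025]
0.5 [ 0.0002 -0.0176 -0.0017]
```

Emit:
{"name": "apply_moves", "arguments": {"increments": [0,-0.007,-0.0015,-0.01,0.004,-0.004,0,-0.007,-0.001,0,0,0,0,0,0,0,0,0,0,0,0,0,0,0]}}

```text
t: 30.23
eef_pos: [0.5132, -0.2515, 0.178]
ee_rot: [3.137, -0.009, 1.664]
force: [-4.6, 13.5, 12.7]
width: 0.0272
```

```bash
python3 lev.py .4 .1 .03
```

```text
t 30.23 pos [ 0.5132 -0.2515  0.1725] F clamp xyz [-3.3 13.9 12.7] w 0.0272
clamp x,y [-0.0255  0.1304] r 0.126 lever 0.431
rot need [-0.009  0.004 -0.001]
0.4 [-0.0017  0.0019 -0.0068]
0.1 [-0.0047  0.034  -0.0224]
0.03 [-0.0053  0.0408 -0.0274]
```

The lever has turned stiff (about 10 N tangential) at about 0.42, past the one-notch angle. No further: I'll swing it back now.

Emit:
{"name": "apply_moves", "arguments": {"increments": [-0.001,0.012,-0.006,-0.009,0.004,0,-0.0015,0.0155,-0.009,0,0,0,-0.0014,0.0125,-0.009,0,0,0,0,0,0,0,0,0]}}

```text
t: 30.57
eef_pos: [0.5102, -0.2095, 0.156]
ee_rot: [3.137, -0.001, 1.664]
force: [-0.9, -1.2, -3.8]
width: 0.0244
```

```bash
python3 lev.py .1 .03 0; python3 look.py w11.png jaw,knob
```

```text
t 30.57 pos [ 0.5102 -0.2095  0.1505] F clamp xyz [-1.  -1.1 -3.8] w 0.0244
clamp x,y [-0.0246  0.1726] r 0.125 lever 0.051
rot need [-0.002  0.004  0.   ]
0.1 [-0.0017 -0.008  -0.0005]
0.03 [-0.0023 -0.0013 -0.0055]
0.0 [-0.0025  0.0015 -0.0077]
30.5667 [ 0.5102 -0.2095  0.156 ] [ 3.137e+00 -1.000e-03  1.664e+00] cam [ 0.43  -0.217  0.303]
  jaw 0.73 [ 48.3 241.5] [ 0.5554 -0.442   0.    ]
  knob 0.88 [327.6 296.9] [ 0.5123 -0.2097  0.143 ]
  knob 0.75 [ 25.  269.9] [ 0.5112 -0.3482  0.143 ]
```

```bash
cat > jawpos.py <<'E'
from lev import *
S=lambda p,r:dict(eef_pos=np.array(p),ee_rot=np.array(r))
V={'w7':S([.5112,-.2073,.1582],[3.128,.012,1.664]),'w8':S([.507,-.2095,.1502],[-3.139,-.003,1.664]),'w9':S([.507,-.2083,.143],[-3.135,.002,1.666]),'w11':S([.5102,-.2095,.156],[3.137,-.001,1.664])}
Yv=np.arange(-.06,.17,.0005)
def prof(I,C,z,x0,x1):
    return np.mean([cv2.remap(I,*[q.astype(np.float32) for q in np.split(proj(C,[O+X*x+Y*y+[0,0,z] for y in Yv]),2,1)],cv2.INTER_LINEAR)[:,0].astype(float) for x in np.linspace(x0,x1,10)],0)
for n,s in V.items():
    I=cv2.imread(f'pics/{n}.png',0); C=cam('wrist',s)
    for z,xs,lo,hi in ((.066,(-.027,-.012),-.05,.05),(.012,(-.066,-.05),.12,.165),(.029,(-.042,-.038),.02,.06)):
        g=np.gradient(cv2.GaussianBlur(prof(I,C,z,*xs)[:,None],(1,5),1)[:,0])
        print(n,z,[(float(round(Yv[i]*1000,1)),int(round(g[i]))) for i in range(2,len(g)-2) if lo<Yv[i]<hi and abs(g[i])==max(abs(g[i-2:i+3])) and abs(g[i])>5])
E
python3 jawpos.py
```

```text
w7 0.066 [(-47.5, 24), (-17.5, -31), (23.0, 33), (30.0, -29)]
w7 0.012 [(124.5, -11), (133.0, 7), (145.5, -15)]
w7 0.029 [(41.5, -10), (44.0, 21), (47.0, 6)]
w8 0.066 [(-40.5, 26), (-35.5, -30), (-12.0, 34), (-5.0, -28), (22.0, 9)]
w8 0.012 [(122.0, -7), (133.0, 7), (145.5, -15)]
w8 0.029 [(41.5, -10), (44.0, 23)]
w9 0.066 [(-34.5, 10), (-20.5, 34), (-13.5, -29), (15.5, 9), (21.0, 5)]
w9 0.012 [(123.5, -11), (133.0, 6), (145.5, -15)]
w9 0.029 [(41.5, -10), (44.0, 22)]
w11 0.066 [(-47.0, 11), (-44.0, 9), (-21.0, 32), (-13.5, -28), (14.5, 8)]
w11 0.012 [(123.5, -8), (133.0, 7), (145.0, -16)]
w11 0.029 [(41.0, -9), (44.0, 19)]
```

Jaw face by row profile: 23.0 mm after 4 notches, -12.0 after 12, -20.5 after 14, and -21.0 now. So the 15th notch was not completed: the light pinch sat high on the ball and gave way. I'll re-grip lower and firmer.

Emit:
{"name": "apply_moves", "arguments": {"increments": [0,0,0,0,0,0,0,0,0,0,0,0,0,0,0,0,0,0,-0.002,0.001,-0.006,0,0.003,0,0,0,-0.006,0,0,0,0,0,0,0,0,0], "hand": 0.5}}

```text
t: 31.22
eef_pos: [0.509, -0.2125, 0.1454]
ee_rot: [3.139, 0.0, 1.661]
force: [0.3, 0.1, -0.3]
width: 0.0438
```

```bash
python3 lev.py 0; python3 look.py w12.png knob
```

```text
t 31.22 pos [ 0.509  -0.2125  0.1399] F clamp xyz [ 0.3  0.  -0.3] w 0.0438
clamp x,y [-0.026   0.1697] r 0.1148 lever 0.015
rot need [0.    0.003 0.003]
0.0 [-0.0014  0.0045  0.0028]
31.2167 [ 0.509  -0.2125  0.1454] [3.139 0.    1.661] cam [ 0.429 -0.22   0.293]
  knob 0.93 [332.2 310.5] [ 0.5121 -0.2106  0.143 ]
```

Emit:
{"name": "apply_moves", "arguments": {"increments": [0,0.003,0,0,0.003,0.003,0,0,0,0,0,0,0,0,0,0,0,0,0,0,0,0,0,0,0,0,0,0,0,0], "hand": 1, "force": 12}}

```text
t: 31.73
eef_pos: [0.5095, -0.2095, 0.1462]
ee_rot: [-3.141, 0.001, 1.665]
force: [-0.7, -1.2, -1.6]
width: 0.0251
```

```bash
python3 lev.py 0 .1 .25 .4 .5
```

```text
t 31.73 pos [ 0.5095 -0.2095  0.1407] F clamp xyz [-0.8 -1.1 -1.6] w 0.0251
clamp x,y [-0.0253  0.1726] r 0.1174 lever -0.0
rot need [ 0.001 -0.    -0.001]
0.0 [-0.0019  0.0015  0.002 ]
0.1 [-0.001  -0.008   0.0093]
0.25 [ 0.0005 -0.0235  0.0183]
0.4 [ 0.002  -0.0402  0.0249]
0.5 [ 0.0031 -0.0517  0.0279]
```

Emit:
{"name": "apply_moves", "arguments": {"increments": [0,-0.008,0.007,0,0,0,0.0014,-0.0155,0.009,0,0,0,0.0016,-0.0165,0.0066,0,0,0,0,0,0,0,0,0]}}

```text
t: 32.07
eef_pos: [0.5131, -0.2456, 0.1704]
ee_rot: [3.14, -0.006, 1.667]
force: [1.2, 1.0, -8.4]
width: 0.025
```

```bash
python3 lev.py .4 .5; python3 -c "
from look import *; import lev
C,o=look('w13.png',['knob'])
if 'knob' in o:
  for l in (.25,.3,.35,.4,.45): print(l,proj(C,lev.P(l)))"
```

```text
t 32.07 pos [ 0.5131 -0.2456  0.1649] F clamp xyz [ 1.3  0.9 -8.4] w 0.025
clamp x,y [-0.0251  0.1364] r 0.1205 lever 0.367
rot need [-0.006  0.001 -0.003]
0.4 [-0.0016 -0.0041  0.0008]
0.5 [-0.0005 -0.0156  0.0037]
32.0667 [ 0.5131 -0.2456  0.1704] [ 3.14  -0.006  1.667] cam [ 0.434 -0.254  0.318]
  knob 0.66 [ 84.6 265.8] [ 0.5165 -0.3659  0.143 ]
  knob 0.57 [326.5 299.3] [ 0.5238 -0.2454  0.143 ]
0.25 [[356.29117429 290.82030026]]
0.3 [[344.66310383 293.26734086]]
0.35 [[332.43499396 295.5005127 ]]
0.4 [[319.6730056  297.49542602]]
0.45 [[306.45373836 299.22930093]]
```

Emit:
{"name": "apply_moves", "arguments": {"increments": [0,-0.008,0.002,-0.006,0,-0.003,0,-0.008,0.002,0,0,0,0,0,0,0,0,0]}}

```text
t: 32.42
eef_pos: [0.5141, -0.2566, 0.1748]
ee_rot: [3.137, -0.004, 1.665]
force: [0.6, 3.8, -1.7]
width: 0.0251
```

```bash
python3 lev.py .4 .5; python3 -c "
from look import *; import lev
C,o=look('w14.png',['knob'])
for l in (.4,.45,.5,.55): print(l,proj(C,lev.P(l)))"
```

```text
t 32.42 pos [ 0.5141 -0.2566  0.1693] F clamp xyz [ 0.9  3.7 -1.7] w 0.0251
clamp x,y [-0.0251  0.1253] r 0.1217 lever 0.465
rot need [-0.004  0.005 -0.001]
0.4 [-0.0025  0.007  -0.0037]
0.5 [-0.0015 -0.0046 -0.0007]
32.4167 [ 0.5141 -0.2566  0.1748] [ 3.137 -0.004  1.665] cam [ 0.434 -0.265  0.322]
  knob 0.71 [326.4 298. ] [ 0.5265 -0.2564  0.143 ]
0.4 [[344.26958888 292.93775016]]
0.45 [[331.60274903 294.61078488]]
0.5 [[318.54737993 296.01381323]]
0.55 [[305.19213151 297.13011708]]
```

Emit:
{"name": "apply_moves", "arguments": {"increments": [-0.001,0.015,-0.0055,-0.004,0.005,0,-0.0015,0.0165,-0.008,0,0,0,-0.0014,0.0125,-0.01,0,0,0,0,0.002,-0.003,0.005,0.005,0,0,0,0,0,0,0]}}

```text
t: 32.93
eef_pos: [0.5109, -0.2098, 0.1498]
ee_rot: [-3.139, 0.001, 1.667]
force: [0.9, -4.9, -2.6]
width: 0.0251
```

```bash
python3 lev.py .03 0; python3 look.py w15.png knob; sed -i "s/^V=.*/import sys; V={sys.argv[1]:arm.get_state()}/" jawpos.py; python3 jawpos.py w15
```

```text
t 32.93 pos [ 0.5109 -0.2098  0.1443] F clamp xyz [ 0.4 -4.9 -2.6] w 0.0251
clamp x,y [-0.0239  0.1722] r 0.1198 lever 0.022
rot need [ 0.001 -0.002 -0.003]
0.03 [-0.003  -0.001   0.0008]
0.0 [-0.0033  0.0018 -0.0015]
32.9333 [ 0.5109 -0.2098  0.1498] [-3.139e+00  1.000e-03  1.667e+00] cam [ 0.432 -0.217  0.298]
  knob 0.84 [327. 301.] [ 0.5118 -0.2104  0.143 ]
w15 0.066 [(-42.0, 10), (-25.5, 33), (-18.0, -28), (11.0, 9)]
w15 0.012 [(120.5, -7), (124.0, -7), (133.0, 7), (145.0, -16), (164.5, 5)]
w15 0.029 [(41.0, -10), (43.5, 22), (46.5, 6)]
```

The 15th notch held: the jaw face moved to -25.5 mm (4.4 mm more), giving about 7–8 mm of pad compression and roughly 48 N. I'll let go of the knob and back off.

Emit:
{"name": "apply_moves", "arguments": {"increments": [0,-0.001,0,0,0,0,0,0,0,0,0,0,0,0,0,0,0,0,0,0,0,0,0,0], "hand": 0.3}}

```text
t: 33.37
eef_pos: [0.5111, -0.212, 0.15]
ee_rot: [-3.14, 0.002, 1.665]
force: [-0.5, -0.7, 0.2]
width: 0.0463
```

Emit:
{"name": "apply_moves", "arguments": {"increments": [0,0,0.015,0,0,0,0,0,0.02,0,0,0,0,0,0.02,0,0,0,0.008,-0.03,0.02,0,0,0,0.008,-0.03,0.02,0,0,0,0.008,-0.03,0.015,0,0,0,0.008,-0.03,0,0,0,0,0.008,-0.03,0,0,0,0,0.007,-0.025,0,0,0,0,0,0,0,0,0,0]}}

```text
t: 34.2
eef_pos: [0.5569, -0.397, 0.2666]
ee_rot: [-3.14, 0.005, 1.666]
force: [-0.9, 0.8, -0.3]
width: 0.0611
```

```bash
python3 - <<'E'
from look import *; import lev
from lev import O,X,Y
C,o=look('w16.png',['knob','shaft'])
for l in (0,.1,.25): print('lever',l,np.round(proj(C,lev.P(l)),1))
I=cv2.imread('pics/w16.png'); hsv=cv2.cvtColor(I,cv2.COLOR_BGR2HSV)
m=((hsv[...,2]>120)&(hsv[...,1]>25)&(hsv[...,0]<40)).astype(np.uint8); m[:,:240]=0; m[:,370:]=0; m[:80]=0; m[300:]=0
m=cv2.morphologyEx(m,cv2.MORPH_OPEN,np.ones((9,9)))
c=max(cv2.findContours(m,0,1)[0],key=cv2.contourArea)[:,0]
P=np.array([atz(C,p,.094)[:2] for p in c],np.float32); r=cv2.minAreaRect(P); d=np.append(r[0],0)-O
print('cut face',r,'clamp',np.round([X@d,Y@d],4),cv2.boundingRect(c))
E
```

```text
34.2 [ 0.5569 -0.397   0.2666] [-3.14   0.005  1.666] cam [ 0.478 -0.404  0.414]
  knob 0.62 [596.5 189.5] [ 0.5112 -0.2082  0.143 ]
  shaft 0.61 [447.6 196.8] [ 0.5432 -0.2832  0.051 ]
lever 0 [[598.2 184.6]]
lever 0.1 [[591.5 186.4]]
lever 0.25 [[577.2 188.8]]
cut face ((0.4978582262992859, -0.42673078179359436), (0.0302991084754467, 0.03588082268834114), 5.374428749084473) clamp [-0.057  -0.0426] (279, 118, 44, 39)
```

```bash
python3 -c "
from station import arm
print(arm.job_done())"
```

```text
the job is handed in; nothing more can be done
None
```

I set the half wheel on the clamp's rods, cut face up, and let it go. I then closed the jaw with 15 ratchet notches, swung the lever back to rest and handed the job in at about 34 s. No verdict was reported.

**Checks that agreed, after letting go:**
- **Lever:** it read about 0.03 rad from its rest stop.
- **Jaw:** its face had moved about 66 mm, which is 15 notches.
- **Cheese:** the cut face was centred about 2 mm off along the rods' spacing. It was in line with the jaw to within 1 mm, so the cheese stands upright.

**Clamping force:** I put it at about 48 N (roughly 35–60 N), from 7–8 mm of pad compression. This rests on the measured pad position, because the force could not be read directly. Lever-force readings scattered from 4 to 10 N, which corresponds to about 20–70 N.

**What failed or went unchecked:**
- **Lost notch:** my first try at the 15th notch was lost because the light pinch slipped on the ball. I gripped lower and firmer and repeated it, and the jaw position confirmed the notch held.
- **Lever at the start:** it was about 0.36 rad from rest, so I returned it before the first stroke.
- **Rest stop:** some back strokes pressed against it with up to about 12 N by the wrist reading.
- **Last look:** my 12 picture views were used up, so the final checks were numeric only.
- **Bystanders:** I did not re-measure them. The arm never worked near them.

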